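# Clear the sawing board into the scrap pan and ease the sprung hood shut

## Robot

A 6-joint arm with a two-finger parallel gripper is mounted at the origin on a cart in front of the work surface, level with it; the furniture and walls round the work are solid. World frame = base frame: x ahead of the robot, y to its left, z up, the work surface at z = 0. Lengths are in mm, angles in rad, forces in N, time in s.
With the tool pointing down it reaches from about 350 to 875 mm from the base axis. Payload 4.2 kg.
Tool frame: the origin (TCP) lies at the very end of the fingers, on their centre line; the grasp point (between the pads) lies 19 mm behind it; z points along the fingers, y is the direction in which the jaws open and shut (so a half turn about z gives the same grasp; the last joint's range is limited). The gripper opens to 85 mm and grips with 20 to 120 N. Pads are 22 mm wide; open, the fingers measure 114 mm over their backs; the gripper's body (76 mm by 85 mm) begins 54 mm behind the grasp point. The pads swing forward as they close: fully open they stand 13 mm farther back than shut.
Start: joints at [1.604, 0.385, 0.008, 0, -1.194, -0.259], TCP at [139.897, 609.121, 231.312] pointing down, gripper open.
Joint ranges: [-3.14, 3.14], [-1.21, 2.06], [-1.07, 1.41], [-3.16, 2.05], [-2.99, -0.16], [-3.1, 3.1]. Speed limits (rad/s): [2.79, 2.79, 3.14, 3.14, 3.14, 3.14].

## Interface

Orientations are given as a unit quaternion [x, y, z, w].
In Python, from bench import telemetry, eyes, arm gives the robot as it stands. The module is installed in compiled form; this text tells all that it offers.
- The arm moves only by the tool move_arm, never from a script. Its argument "deltas" is text: rows parted by semicolons, each of 6 numbers parted by spaces: the shift along the tool's x, y, z in cm, then the turn, a rotation vector about the tool's x, y, z in rad. A call has 1 to 12 rows; each row shifts and turns the commanded pose from where the row before left it, along the tool's axes as they then stand; what a row does not reach is not made up. A row lasts 1/8 s, in which the tool goes at most 62.5 mm and 10.7 degrees, less where a joint would pass 70% of its speed; a pose out of reach is approached as far as the arm can. A call is refused whole if a number of a shift passes 6.25 or a number of a turn 0.188, either way. A call with a gripper value outside its range is refused whole. "grip" is the finger opening in cm, from 0 to 8.54, set as the call begins (left out, the last holds). The fingers move at their own pace and stop on an object; the grip force is fixed at half the most. Time passes only in rows, so rows that do not move let the fingers close. It gives the time, the measured TCP pose, the force and the opening at its end, in the units of the state.
- telemetry.read_state(): the state, without advancing time (a new reading comes with each control period).
- eyes.get_image(name): name is "side" or "top"; returns a dict with "pixels" (384x512x3 uint8, blue, green, red), "range_z" (384x512 float32, mm along the optical axis (not along the pixel's ray), 0 where there is no reading), "fx", "fy", "cx", "cy" (pixels), "dist_coeffs" ([k1, k2, p1, p2, k3] as OpenCV has them; the pictures are not rectified), "origin" and "orientation" of the camera in the world. Camera axes: x right, y up, looking along -z (the intrinsics and any distortion apply to the point x, -y, -z); pixel columns grow to the right and rows downward; lengths in mm; the calibration is good to about 2 mm. A picture is of the moment at which its call begins.
- arm.job_done(): hands the job in, once; it reports no verdict.
Trained networks look in a picture, given as the dict that the camera call returned (one of the last four; its "shot" number tells which), for a name from the list of things; names that differ only in an ending like _2 or _b are one class to them, and where a whole thing is asked for, a point or a joint stands for the part that bears it (a point fixed in the world has none). Each returns a list of dicts, best first, with "p" (0 to 1); they miss things now and then, are a little off and sometimes report something else, mostly with a low value. They report only what shows in the picture. A call takes as long as a camera call.
- eyes.boxes_of(picture, name): "point" ([x, y, z] in mm, in world coordinates, good to about 4 mm: the middle of the surface that is visible of it).
The state is a dict: "clock": time; "joints": joint angles; "joint_vel": joint speeds; "joint_efforts": joint torques, N m; "position": TCP position; "ee_rot": TCP orientation; "contact_force": force on the tool from outside, world axes, zero at the start; "wrist_torque": the same for the moment, N m; "gripper_width": finger opening in mm.
Only numpy, scipy, OpenCV 4.12 (cv2) and the standard library are available. Lean on these libraries where they do the work, as an engineer would, in place of code of your own. Each camera call takes 0.05 s, during which the arm holds its last target.

## Task

Clear the off-cuts from the sawing board: raise the green hood until it stays open, slide the scrap pan along to the marks at the board's lip without ever lifting it, and wipe every off-cut off the board into the pan with the scraper block, not with the fingers (any that ends up off the board may be put in by hand). Then stand the scraper back on its cork mat and slide the pan with all the off-cuts home to its marks under the open hood. Finally ease the hood down until it is fully shut, holding it back so that its spring never slams it and blows the fine filings about; leave the saw, loupe and pliers alone.

Things in the scene. Friction and masses are not known exactly. Their poses are not given: they have to be found in the camera images.
- station: scrap station fixed to the bench. Its origin lies on the bench top (z = 0) straight below the lip, the middle of the sawing board's open end. Its y axis runs level from the board (on the right) to the green pan housing (on the left), its x axis level and square to that, away from the robot, z up. A grey base plate, 4 mm thick, lies at x -70 to 70, y -65 to 215 mm
- lip (a point): middle of the edge of the sawing board's open end, on the board's top, 84 mm above the bench, axes as the station's. From here (mm): the board is 14 thick, y -238 to 0, and overhangs its foot by 41 at the lip; raised edges 9 high, 12 wide along both sides and at the far end leave a channel x -50 to 50, y -228 to 0, open at the lip only
- catch_mark (a point): middle of the yellow corner marks on the base plate at the board's lip, on its top surface (station frame 0, 31, 4 mm): where the pan stands to catch what is wiped off; its side then reaches 15 mm under the lip, about 9 mm below the board's underside
- home_mark (a point): middle of the yellow corner marks inside the pan housing, on the base plate (station frame 0, 143, 4 mm): the pan's home, 112 mm along the station's +y from the catch mark, 5 mm short of the end wall. Fixed walls: front 32 mm high at station x -68 to -63, back 54 mm at x 63 to 68, end 54 mm at y 194 to 199, open towards the board
- hood (a joint): hood over the pan housing, a shallow green cover 138 (x) x 118 (y) mm with skirts 20 to 34 mm deep, 0.2 kg; rad, 0 = shut, 1.75 = fully open (stop), standing up at the station's left end. An over-centre spring closes it: let go below about 1.3 rad it slams shut; past about 1.4 rad it carries it on to the stop and holds it open. About 3 N at the knob moves it
- hood_hinge (a point): middle of the hood's hinge line (station frame 0, 203, 94 mm), which runs along the station's x; the hood's edge nearest the board rises and swings over towards the station's +y as it opens. A slim spring link works outside the back wall, at station x 70 to 82 mm
- hood_knob (a point): centre of the black roller knob on the hood's edge: a cylinder of 24 mm diameter, 22 mm long along the station's x (the hinge direction), centred 27 mm out from the skirt; shut, it lies 142 mm from the hinge line towards the board and 17 mm below it, and it turns about the hinge with the hood. Pinched from above on its two ends (22 mm apart) it pivots between the fingers
- pan_center (a point): scrap pan, an open aluminium box 118 (x) x 92 (y) x 55 mm high, walls and floor 3 mm, about 0.45 kg, loose; this point is 27.5 mm above the middle of its underside, axes as the station's. It starts at home under the hood
- pan: the same scrap pan, origin at the middle of its underside
- pan_grip (a point): upright dark wooden grip on the pan's front wall, 14 (x) x 26 (y) mm, its top 85 mm above the pan's underside, 30 mm above the rim; this point is 71 mm above the underside, at x -58, y -18 mm from the pan's middle. Can be pinched across its 14 mm (along x) from above, one finger over the pan's inside
- scraper_mid (a point): scraper block, 0.25 kg, loose, standing on its foot: dark rubber foot 64 (x) x 32 (y) x 18 mm, wooden grip 58 (x) x 24 (y) mm above it up to 54 mm; this point is its centre, 27 mm above the underside. It can be pinched across the grip's 24 mm; the long sides of its foot (facing +y and -y) push
- mat_mid (a point): middle of the scraper's cork mat, a fixed rectangle 120 (x) x 60 (y) mm, 4 mm thick, flat on the bench behind the sawing board; this point lies on its top. The scraper starts standing on it, its x along the mat's x
- strip_a_mid (a point): off-cut, loose, 35 g (may be absent): straight silver-coloured strip 54 x 16 x 6 mm, long along its y; this point is in the middle of its outline, half-way up; it starts lying flat on the sawing board
- strip_b_mid (a point): off-cut, loose, 35 g (may be absent): straight brass strip 45 x 20 x 6 mm, long along its y; this point is in the middle of its outline, half-way up; it starts lying flat on the sawing board
- corner_mid (a point): off-cut, loose, 35 g (may be absent): steel-grey L-shaped piece, 36 (x) x 42 (y) x 6 mm: its long leg, 14 wide, runs along its y at x -11 mm, the short leg at y -14 mm; this point is in the middle of its outline, half-way up; it starts lying flat on the sawing board
- square_mid (a point): off-cut, loose, 35 g (may be absent): silver-coloured square piece 32 x 34 x 6 mm; this point is in the middle of its outline, half-way up; it starts lying flat on the sawing board
- plate_mid (a point): off-cut, loose, 35 g (may be absent): copper rectangle 28 x 44 x 6 mm, long along its y; this point is in the middle of its outline, half-way up; it starts lying flat on the sawing board
- disc_mid (a point): off-cut, loose, 35 g (may be absent): brass disc of 36 mm diameter, 6 mm thick; this point is in the middle of its outline, half-way up; it starts lying flat on the sawing board
- saw: piercing saw frame with wooden handle, 78 x 225 x 21 mm, lying on the bench behind the station, on the left; origin at the middle of its underside; leave alone
- loupe: black loupe, 38 mm wide, 32 mm high, standing on the bench; origin at its underside; leave alone
- pliers: pliers with red grips, 53 x 102 x 12 mm, lying on the bench; origin at the middle of the underside; leave alone

How it is judged:
By the outcome, as a careful person would: the job done as asked, in the order asked, and still so for the second after the job is handed in, with the robot touching nothing.
Of strip_a, strip_b, corner, plate, square, disc only 3 to 6 are there at a start; the rules pass over those that are not, and their reading is None.
At some moment in a run one of strip_a, strip_b, corner, plate, square, disc may be knocked a few centimetres aside while the robot is not near it.
It also fails if it takes over 192 s, if anything falls off the work surface, if the arm or the gripper's body presses on something with over 40 N, if the wrist force passes 120 N, or if a joint passes its speed limit or range.

## Working session

There is one attempt and no reset: what is moved stays moved. The work goes in short steps, Python scripts to look and compute and a tool call to move; the robot and the scene stay as the last step left them, time stands still between calls to the robot, and variables do not carry over. Pictures are saved under pics/ and viewed, and the job is handed in when it is done.

Besides the shell and the picture viewer there is one more tool, called after "Request:" as name(argument=value, ...), one argument or row to a line, values as JSON. move_arm: Moves the arm, as the interface text tells. Its arguments: {"type":"object","properties":{"deltas":{"type":"string"},"grip":{"type":"number"}},"required":["deltas"]}

```bash
mkdir -p pics; cat > h.py <<'E'
import numpy as np, cv2
from scipy.spatial.transform import Rotation as R
from bench import telemetry, eyes, arm
def st():
    s=telemetry.read_state(); print('t',round(s['clock'],2),'pos',np.round(s['position'],1),'q',np.round(s['ee_rot'],3),'F',np.round(s['contact_force'],1),'w',round(s['gripper_width'],1),'j',np.round(s['joints'],2)); return s
def shot(n,f=None):
    p=eyes.get_image(n)
    if f: cv2.imwrite('pics/'+f,p['pixels'])
    return p
def cloud(p):
    h,w=p['range_z'].shape
    u,v=np.meshgrid(np.arange(w),np.arange(h))
    K=np.array([[p['fx'],0,p['cx']],[0,p['fy'],p['cy']],[0,0,1]])
    n=cv2.undistortPoints(np.stack([u,v],-1).reshape(-1,1,2).astype(np.float64),K,np.array(p['dist_coeffs'],float)).reshape(h,w,2)
    z=p['range_z']
    c=np.stack([n[...,0]*z,-n[...,1]*z,-z],-1)
    return c@R.from_quat(p['orientation']).as_matrix().T+np.array(p['origin'])
def proj(p,P):
    K=np.array([[p['fx'],0,p['cx']],[0,p['fy'],p['cy']],[0,0,1]])
    c=(np.atleast_2d(P)-np.array(p['origin']))@R.from_quat(p['orientation']).as_matrix()
    c=c*[1,-1,-1]
    return cv2.projectPoints(c,np.zeros(3),np.zeros(3),K,np.array(p['dist_coeffs'],float))[0].reshape(-1,2)
E
python3 - <<'E'
from h import *
s=st()
for n in('top','side'):
    p=shot(n,n+'0.png'); print(n,np.round(p['origin'],1),np.round(p['orientation'],3),p['fx'],p['dist_coeffs'])
    for k in 'lip catch_mark home_mark hood hood_knob hood_hinge pan pan_grip scraper_mid mat_mid strip_a_mid corner_mid square_mid plate_mid disc_mid station saw loupe pliers'.split():
        try:
            print(k,[(np.round(d['point'],0).tolist(),round(d['p'],2)) for d in eyes.boxes_of(p,k)][:3])
        except Exception as e: print(k,e)
E
```

```text
t 0.0 pos [139.8 608.6 230.2] q [ 0.994 -0.113 -0.     0.001] F [-0.6 -0.2  0.6] w 85.2 j [ 1.6   0.39  0.01 -0.   -1.19 -0.26]
top [ 377.2   58.5 1443. ] [-0.037  0.04   0.709 -0.703] 429.57955497636027 [0.02342464 0.         0.         0.         0.        ]
lip [([479.0, 163.0, 83.0], 0.6)]
catch_mark [([481.0, 162.0, 86.0], 0.96), ([456.0, 72.0, 91.0], 0.31)]
home_mark [([481.0, 164.0, 82.0], 0.62)]
hood [([482.0, 294.0, 97.0], 0.76)]
hood_knob [([478.0, 291.0, 98.0], 0.66)]
hood_hinge [([475.0, 163.0, 85.0], 0.67)]
pan []
pan_grip []
scraper_mid [([662.0, -59.0, 58.0], 0.68), ([638.0, -55.0, 5.0], 0.19)]
mat_mid [([457.0, 75.0, 91.0], 0.38)]
strip_a_mid [([452.0, 120.0, 92.0], 0.45)]
corner_mid []
square_mid [([458.0, 73.0, 92.0], 0.42)]
plate_mid [([503.0, 21.0, 91.0], 0.43)]
disc_mid []
station [([479.0, 158.0, 88.0], 0.58), ([660.0, -60.0, 56.0], 0.5), ([479.0, 292.0, 99.0], 0.16)]
saw [([675.0, 393.0, 10.0], 0.72)]
loupe [([479.0, 162.0, 83.0], 0.59), ([489.0, -221.0, 5.0], 0.39)]
pliers [([612.0, -233.0, 10.0], 0.71), ([477.0, 290.0, 100.0], 0.18)]
side [ 308.4 -879.3  743.
[... 304 characters left out ...]
36), ([467.0, 248.0, 38.0], 0.17)]
hood_hinge [([474.0, 73.0, 86.0], 0.81)]
pan []
pan_grip [([466.0, 246.0, 37.0], 0.9), ([474.0, 74.0, 80.0], 0.61), ([488.0, -237.0, 4.0], 0.56)]
scraper_mid [([673.0, -73.0, 25.0], 0.78), ([473.0, 73.0, 82.0], 0.66), ([676.0, -82.0, 6.0], 0.36)]
mat_mid [([675.0, -82.0, 6.0], 0.51)]
strip_a_mid [([454.0, 110.0, 93.0], 0.63), ([688.0, 482.0, 6.0], 0.5)]
corner_mid [([469.0, 247.0, 36.0], 0.62)]
square_mid [([452.0, 69.0, 88.0], 0.67)]
plate_mid [([474.0, 76.0, 88.0], 0.54)]
disc_mid [([474.0, 72.0, 88.0], 0.31)]
station [([469.0, 71.0, 83.0], 0.76)]
saw [([468.0, 242.0, 38.0], 0.34)]
loupe [([490.0, -236.0, 4.0], 0.62)]
pliers [([578.0, -251.0, 7.0], 0.54)]
```

View pics/top0.png

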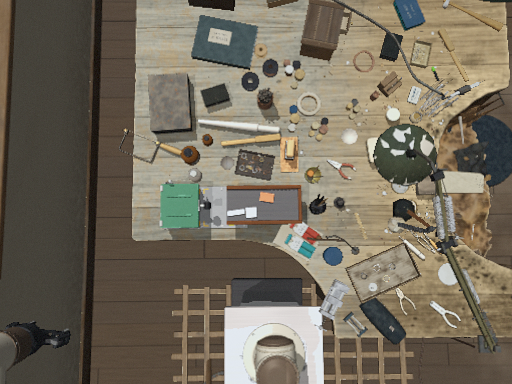

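View pics/side0.png

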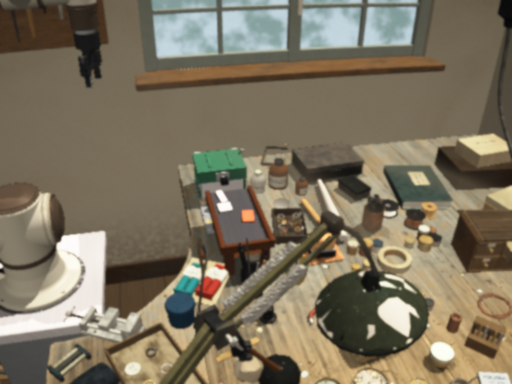

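```bash
python3 - <<'E'
from h import *
p=shot('top'); np.save('/tmp/top.npy',cloud(p)); 
im=p['pixels']; cv2.imwrite('pics/topc.png',cv2.resize(im[120:260,110:360],None,fx=3.2,fy=3.2,interpolation=cv2.INTER_CUBIC))
C=cloud(p)
z=C[...,2]
np.set_printoptions(linewidth=250)
print(z[180:232:2,154:312:4].round(0).astype(int))
q=shot('side'); im=q['pixels']; cv2.imwrite('pics/sidec.png',cv2.resize(im[130:290,170:350],None,fx=3.5,fy=3.5,interpolation=cv2.INTER_CUBIC))
E
```

```text
[[ -1  -3   4 ... -10  52  54]
 [ -1  -2   4 ...   5  -1  86]
 [ -4   4  95 ...   0   8   2]
 ...
 [  2  -3 101 ...  26  27   2]
 [ -6  -1   4 ...  22  20  20]
 [ -5  -3  -1 ...  26  31  27]]
```

View pics/topc.png

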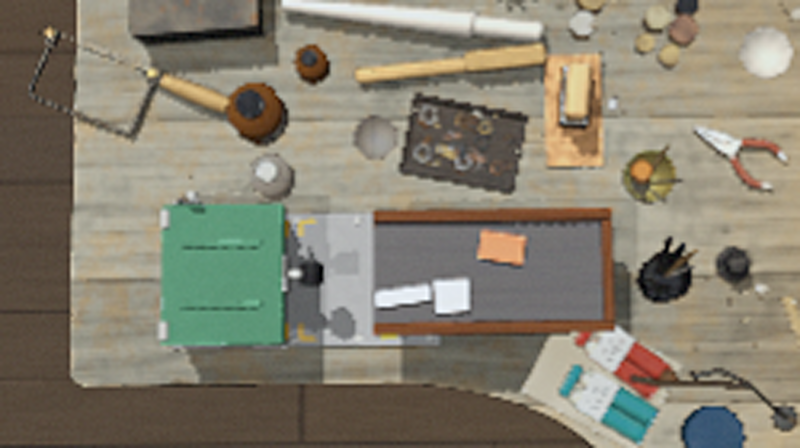

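View pics/sidec.png

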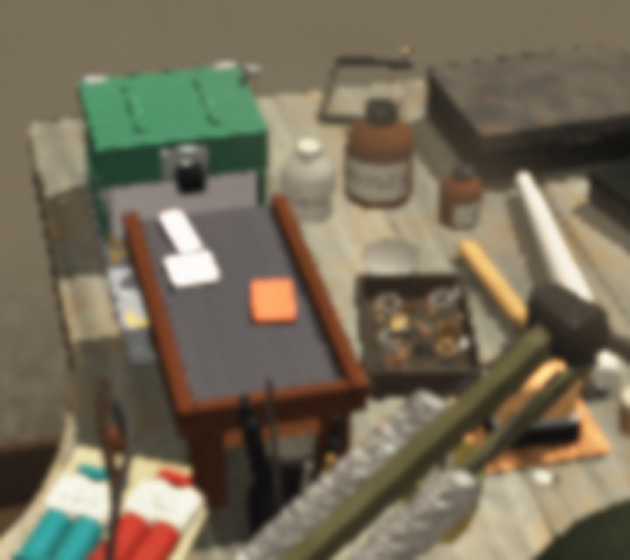

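```bash
python3 - <<'E'
from h import *
from scipy.optimize import least_squares
C=np.load('/tmp/top.npy')
Z=C[...,2]
np.set_printoptions(linewidth=250,threshold=100000)
sub=C[170:235,150:310].reshape(-1,3)
# noise
b=C[200:205,275:290].reshape(-1,3); print('board z',b[:,2].mean(),b[:,2].std())
r=C[183:189,240:296,2]; print(r.round(0).astype(int)[:,::4])
r=C[215:228,240:296,2]; print(r.round(0).astype(int)[:,::4])
print(C[186,230:305:5].round(0)); print(C[222,230:305:5].round(0))
h=C[190:222,165:195].reshape(-1,3); print('hood z',np.median(h[:,2]),h[:,2].std())
E
```

```text
board z 84.95152595540928 2.7662699921486644
[[ -2   5  -4  -2  -1   2  -2   1  -6  -2  -1  -1  -1   0]
 [  2  -1  -3  -1   3   1   2   3   2   3   1   0  -1  -2]
 [ -2   0  -7  -5  88  90  97  95  89  89  92  86  89  91]
 [ 93  95  98  99  92  88  91  86  91  91  95  96  98  96]
 [101  92  90  94  96  92  92  94  94  95  87  90  95  94]
 [ 93  93  95  95  96  91  89  95  92  95  92  90  93  96]]
[[  86   84   90   88   83   83   85   86   89   85   84   90   83   87]
 [1443   86   95   92   91   84   88   81   84   80   87   88   89   81]
 [  87   86   92   86   89   82   85   85   86   86   83   83   85   82]
 [  88   87   83   82   82   86   90   86   85   84   79   81   86   87]
 [  82   84   83   81   83   89   83   90   84   85   85   86   83   83]
 [  85   85   85   84   88   82   83   81   82   84   91   84   91   96]
 [  93   91   89   92   93   91   99   96   93   90   93   91   96   97]
 [  95   93   96   90   95   93   95   94   89   96   95   92   90   95]
 [  93   99   99   98   85   97   95   90   92   91   94   93   91   98]
 [  97   94   90   95   90   92   95   94   88   94   85   79    8   23]
 [   8    6    0   -4    1  -10    3    3    4   -4    6   -1    0   30]
 [   7    6    1    5    6    0   -1   -4   -4    6    5    7    0   20]
 [   9    4   -5    4    2   -2    2   -2    1    3    2   -2    6   16]]
[[537. 133.  94.]
 [537. 117.  93.]
 [536. 101.  93.]
 [536.  85.  94.]
 [536.  70.  97.]
 [536.  54.  93.]
 [537.  38.  88.]
 [535.  22.  98.]
 [536.   6.  95.]
 [536. -10.  92.]
 [535. -25.  95.]
 [535. -41.  98.]
 [535. -57.  93.]
 [535. -73.  94.]
 [535. -88.  96.]]
[[423. 133.  92.]
 [423. 117.  95.]
 [423. 102.  95.]
 [423.  86.  96.]
 [422.  70.  96.]
 [423.  55.  90.]
 [422.  39.  93.]
 [422.  23.  92.]
 [422.   8.  90.]
 [422.  -8.  94.]
 [422. -23.  95.]
 [422. -39.  90.]
 [421. -55.  97.]
 [421. -70.  96.]
 [421. -86.  92.]]
hood z 97.39664322829276 75.15110156434407
```

```bash
cat >> h.py <<'E'
from scipy.optimize import minimize, differential_evolution
def modelz(X,Y):
    z=np.full(X.shape,0.); z[:]=0
    bp=(abs(X)<70)&(Y>-65)&(Y<215); z[bp]=4
    bd=(abs(X)<62)&(Y>-240)&(Y<0); z[bd]=93
    ch=(abs(X)<50)&(Y>-228)&(Y<0); z[ch]=84.5
    return z
def fit(C,x0):
    P=C.reshape(-1,3); P=P[np.isfinite(P).all(1)]
    def cost(v):
        c,s=np.cos(v[2]),np.sin(v[2])
        d=P[:,:2]-v[:2]
        X=c*d[:,0]+s*d[:,1]; Y=-s*d[:,0]+c*d[:,1]
        m=(abs(X)<85)&(Y>-225)&(Y<60)
        return np.minimum(abs(modelz(X[m],Y[m])-P[m,2]),20).sum()/300
    r=differential_evolution(cost,[(x0[0]-12,x0[0]+12),(x0[1]-12,x0[1]+12),(x0[2]-.06,x0[2]+.06)],seed=1,tol=1e-6,maxiter=80)
    return r.x,r.fun
E
python3 - <<'E'
from h import *
Ct=np.load('/tmp/top.npy')
print('top',fit(Ct[165:240,145:315],[480,160,0]))
p=shot('side'); Cs=cloud(p); np.save('/tmp/side.npy',Cs)
m=(abs(Cs[...,0]-480)<110)&(Cs[...,1]>-100)&(Cs[...,1]<235)
print(m.sum()); print('side',fit(Cs[m],[480,160,0]))
E
```

```text
top (array([ 4.78797712e+02,  1.48077890e+02, -7.97270409e-03]), np.float64(42.58877289121426))
6340
side (array([4.79053051e+02, 1.68363655e+02, 1.43857595e-03]), np.float64(52.33757061710135))
```

```bash
python3 - <<'E'
from h import *
Ct=np.load('/tmp/top.npy');Cs=np.load('/tmp/side.npy')
print('top',fit(Ct[165:240,145:315],[480,146,0]))
m=(abs(Cs[...,0]-480)<110)&(Cs[...,1]>-120)&(Cs[...,1]<235)
print('side',fit(Cs[m],[480,148,0]))
p=shot('top');q=shot('side')
import itertools
for nm,im,pp,(a,b,c,d),sc in(('t',p['pixels'],p,(150,245,130,330),4),('s',q['pixels'],q,(130,290,170,350),3.5)):
  f=fit(Ct[165:240,145:315],[480,146,0])[0]
  big=cv2.resize(im[a:b,c:d],None,fx=sc,fy=sc,interpolation=cv2.INTER_CUBIC)
  cs,sn=np.cos(f[2]),np.sin(f[2])
  def W(P): P=np.array(P,float); return np.c_[f[0]+cs*P[:,0]-sn*P[:,1],f[1]+sn*P[:,0]+cs*P[:,1],P[:,2]]
  for poly in ([[-62,0,93],[-62,-238,93],[62,-238,93],[62,0,93]],[[-50,0,84],[-50,-228,84],[50,-228,84],[50,0,84]],[[-70,-65,4],[70,-65,4],[70,215,4],[-70,215,4]]):
    uv=(proj(pp,W(poly))-[c,a]+.5)*sc
    cv2.polylines(big,[uv.round().astype(int)],True,(0,255,255),1)
  kn=(proj(pp,W([[0,61,77]]))-[c,a]+.5)*sc
  cv2.circle(big,tuple(kn[0].astype(int)),4,(255,0,255),-1)
  cv2.imwrite(f'pics/ov_{nm}.png',big)
E
```

```text
top (array([ 4.78796207e+02,  1.48070383e+02, -7.95168107e-03]), np.float64(42.58877289121426))
side (array([4.79067553e+02, 1.59993508e+02, 1.38527300e-03]), np.float64(54.44850622496683))
```

View pics/ov_t.png

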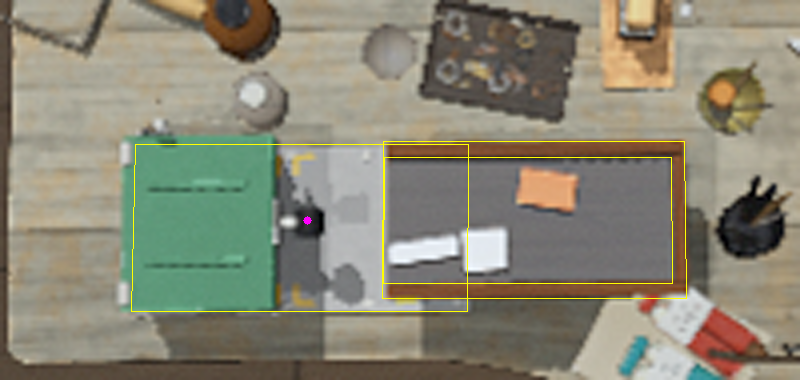

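View pics/ov_s.png

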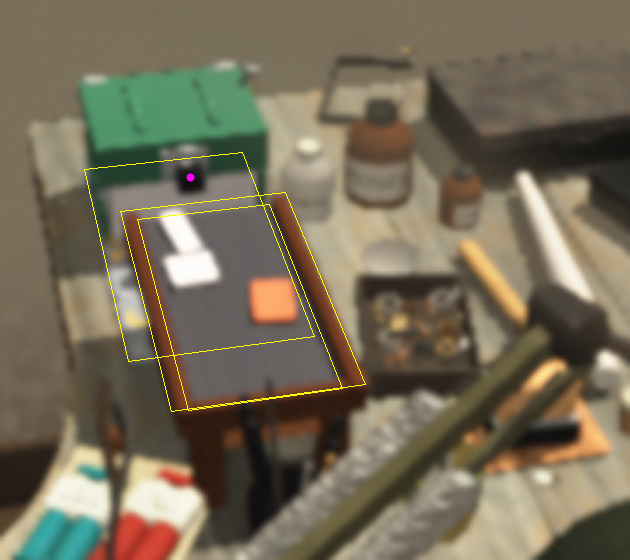

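```bash
cat >> h.py <<'E'
F=np.array([478.8,147.3,-0.008])
def s2w(P):
    P=np.array(P,float); c,s=np.cos(F[2]),np.sin(F[2])
    return np.array([F[0]+c*P[0]-s*P[1],F[1]+s*P[0]+c*P[1],P[2]])
def w2s(P):
    P=np.array(P,float); c,s=np.cos(F[2]),np.sin(F[2]); d=P[:2]-F[:2]
    return np.array([c*d[0]+s*d[1],-s*d[0]+c*d[1],P[2]])
def go(target_w,yaw=None):
    """print delta in tool frame (cm) to put TCP at world target; yaw = wanted tool-x world heading"""
    s=st(); r=R.from_quat(s['ee_rot'])
    d=r.inv().apply(np.array(target_w)-s['position'])/10
    print('station pos',np.round(w2s(s['position']),1),'delta tool cm',np.round(d,2),'dist',round(np.linalg.norm(d),2))
    if yaw is not None:
        m=R.from_matrix(np.array([[np.cos(yaw),np.sin(yaw),0],[np.sin(yaw),-np.cos(yaw),0],[0,0,-1.]]))
        print('turn rv',np.round((r.inv()*m).as_rotvec(),3))
E
python3 - <<'E'
from h import *
C=np.load('/tmp/top.npy')
P=C[125:180,270:310].reshape(-1,3)
m=(P[:,2]>45)&(P[:,2]<70)&(abs(P[:,0]-662)<50)&(abs(P[:,1]+59)<40)
r=cv2.minAreaRect(P[m][:,:2].astype(np.float32)); print('grip',r,m.sum(),np.median(P[m],0))
im=shot('top')['pixels']
sub=im[125:180,270:310].astype(int)
m2=((sub[...,2]-sub[...,0])>70).reshape(-1)
Q=P[m2&(P[:,2]<15)]; print('mat',cv2.minAreaRect(Q[:,:2].astype(np.float32)),len(Q))
cv2.imwrite('pics/mat.png',cv2.resize(im[120:190,260:340],None,fx=8,fy=8,interpolation=cv2.INTER_CUBIC))
# offcuts
for n,(u,v) in dict(strip=(236,212),sq=(251,212),plate=(267,197)).items():
    print(n,np.round(w2s(C[v-1:v+2,u-1:u+2].reshape(-1,3).mean(0)),1))
print('wall',C[300,20:100:20].round(0), C[200,20:100:20].round(0))
# heights map of obstacles
m=(C[...,2]>100)&(C[...,0]>250)&(C[...,0]<800)&(abs(C[...,1])<450)
lab=cv2.connectedComponentsWithStats(m.astype(np.uint8))
for i in range(1,lab[0]):
    k=lab[1]==i
    if k.sum()>15: print(k.sum(),C[k].min(0).round(0),C[k].max(0).round(0))
E
```

```text
grip ((664.442626953125, -60.79066467285156), (23.16353416442871, 54.69842529296875), 89.02180480957031) 125 [664.00441647 -61.84055508  56.9035973 ]
mat ((655.3795166015625, -62.00833511352539), (59.12864685058594, 118.946044921875), 89.71588897705078) 345
strip [-24.  -33.1  89.7]
sq [-24.  -80.4  89.2]
plate [   9.5 -126.   241.2]
wall [[ 154.  922. -191.]
 [ 132.  921. -340.]
 [ 108.  917. -511.]
 [  74.  920. -742.]] [[ 519.  916. -143.]
 [ 532.  918. -294.]
 [ 547.  920. -476.]
 [ 565.  918. -688.]]
81 [ 377. -322.  837.] [ 722.   58. 1443.]
3699 [ 329. -450.  147.] [ 710.   58. 1443.]
17 [543. 311. 100.] [555. 329. 115.]
17 [503. 301. 100.] [515. 330. 103.]
27 [ 377. -149.  100.] [ 458.   58. 1443.]
274 [ 377. -450.  100.] [ 452.   58. 1443.]
147 [ 352. -231.  108.] [ 380.   58. 1443.]
```

View pics/mat.png

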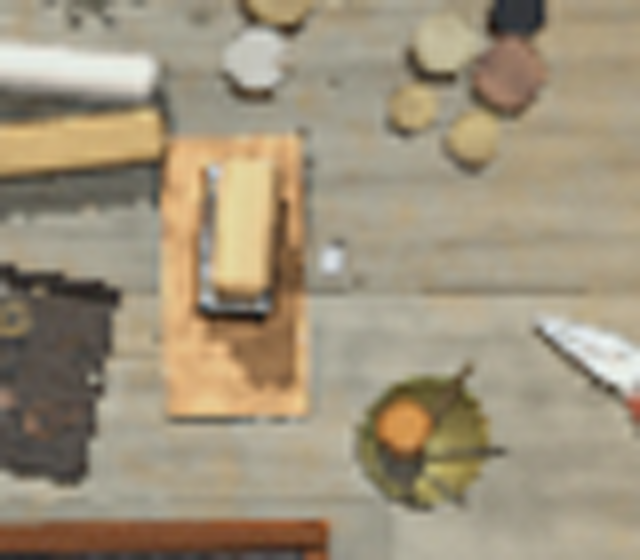

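```bash
python3 - <<'E'
from h import *
for n in('top','side'):
    p=shot(n); C=cloud(p); v=p['range_z']>0
    for lo in range(-300,420,40):
        m=v&(C[...,2]>75)&(C[...,0]>200)&(C[...,0]<850)&(C[...,1]>=lo)&(C[...,1]<lo+40)
        Q=C[m]
        Q=Q[abs(w2s(Q.T)[0])>75] if len(Q) else Q
        if len(Q)>5: print(n,lo,len(Q),'x',Q[:,0].min().round(),Q[:,0].max().round(),'z',Q[:,2].min().round(),Q[:,2].max().round(), 'xmed', np.median(Q[:,0]).round())
    s=(v&(C[...,2]>180)&(C[...,1]>-290)&(C[...,1]<450)&(C[...,0]>150)); print('tall',s.sum(), C[s].min(0) if s.any() else '', C[s].max(0) if s.any() else '')
go(s2w([0,61,160]),F[2]-np.pi/2)
E
```

```text
Traceback (most recent call last):
  File "h.py", line 45, in w2s
    P=np.array(P,float); c,s=np.cos(F[2]),np.sin(F[2]); d=P[:2]-F[:2]
                                                          ~~~~~^~~~~~
ValueError: operands could not be broadcast together with shapes (2,39) (2,)
```

```bash
python3 - <<'E'
from h import *
for n in('top','side'):
    p=shot(n); C=cloud(p); v=p['range_z']>0
    for lo in range(-300,420,40):
        m=v&(C[...,2]>75)&(C[...,0]>200)&(C[...,0]<850)&(C[...,1]>=lo)&(C[...,1]<lo+40)&(abs(C[...,0]-478)>75)
        Q=C[m]
        if len(Q)>5: print(n,lo,len(Q),'x',Q[:,0].min().round(),Q[:,0].max().round(),'z',Q[:,2].min().round(),Q[:,2].max().round(), 'xmed', np.median(Q[:,0]).round())
    s=(v&(C[...,2]>180)&(C[...,1]>-290)&(C[...,1]<450)&(C[...,0]>150)); print('tall',s.sum(), C[s].min(0) if s.any() else '', C[s].max(0) if s.any() else '')
go(s2w([0,61,160]),F[2]-np.pi/2)
E
```

```text
top -300 40 x 716.0 722.0 z 835.0 845.0 xmed 719.0
top -260 9 x 348.0 361.0 z 82.0 131.0 xmed 355.0
top -220 48 x 362.0 380.0 z 128.0 161.0 xmed 368.0
top -180 58 x 365.0 603.0 z 77.0 168.0 xmed 371.0
top -140 82 x 365.0 588.0 z 75.0 140.0 xmed 379.0
top -20 38 x 816.0 848.0 z 75.0 97.0 xmed 836.0
top 20 58 x 817.0 850.0 z 75.0 93.0 xmed 836.0
top 220 11 x 637.0 653.0 z 78.0 94.0 xmed 647.0
top 260 60 x 631.0 661.0 z 76.0 97.0 xmed 647.0
tall 143 [ 718.3944754  -289.66968566  195.3016052 ] [1049.44255161 -169.30713091  843.99721208]
side -260 87 x 349.0 364.0 z 76.0 126.0 xmed 357.0
side -220 103 x 361.0 382.0 z 123.0 159.0 xmed 369.0
side -180 122 x 364.0 603.0 z 75.0 166.0 xmed 373.0
side -140 58 x 364.0 376.0 z 124.0 136.0 xmed 370.0
side -20 70 x 818.0 849.0 z 75.0 92.0 xmed 836.0
side 20 48 x 821.0 850.0 z 75.0 93.0 xmed 832.0
side 220 29 x 637.0 658.0 z 77.0 90.0 xmed 649.0
side 260 43 x 636.0 663.0 z 76.0 91.0 xmed 648.0
side 300 10 x 554.0 558.0 z 76.0 108.0 xmed 555.0
tall 864 [1034.37238486 -169.71587643  280.99499502] [1074.87554799  -13.13764532  590.11394492]
t 2.45 pos [139.9 609.1 231.3] q [ 0.994 -0.113  0.    -0.   ] F [-0.  -0.8 -1.3] w 85.4 j [ 1.6   0.38  0.01  0.   -1.19 -0.26]
station pos [-342.6  459.1  231.3] delta tool cm [42.05 31.47  7.13] dist 53.0
turn rv [-0.     0.     1.353]
```

Request:
move_arm(
  deltas="3.5 2.6 0 0 0 0;3.5 2.6 0 0 0 0;3.5 2.6 0 0 0 0;3.5 2.6 0 0 0 0;3.5 2.6 0 0 0 0;3.5 2.6 0 0 0 0;3.5 2.6 0 0 0 0;3.5 2.6 0 0 0 0;3.5 2.6 0 0 0 0;3.5 2.6 0 0 0 0;3.5 2.6 0 0 0 0;3.5 2.6 0 0 0 0",
)

```text
clock: 3.95
position: [480.2, 209.9, 231.6]
ee_rot: [0.994, -0.113, 0.0, -0.0]
contact_force: [0.2, 0.5, -0.3]
gripper_width: 85.6
```

Request:
move_arm(
  deltas="0 0 0 0 0 0.17;0 0 0 0 0 0.17;0 0 0 0 0 0.17;0 0 0 0 0 0.17;0 0 0 0 0 0.17;0 0 0 0 0 0.17;0 0 0 0 0 0.17;0 0 0 0 0 0.163",
)

```text
clock: 4.95
position: [479.4, 211.0, 231.5]
ee_rot: [-0.702, 0.712, -0.0, 0.0]
contact_force: [0.3, -0.4, 0.5]
gripper_width: 85.5
```

```bash
python3 - <<'E'
from h import *
go(s2w([0,61,130]),F[2]-np.pi/2)
p=shot('side','side1.png'); q=shot('top')
for n,pp in(('s',p),('t',q)): print(n,[(np.round(w2s(d['point']),0).tolist(),round(d['p'],2)) for d in eyes.boxes_of(pp,'hood_knob')][:3])
C=cloud(q)
m=(q['range_z']>0)&(C[...,2]>60)&(C[...,2]<110)
S=np.array([w2s(P) for P in C[m]]); k=(abs(S[:,0])<16)&(S[:,1]>40)&(S[:,1]<78); print(k.sum(),S[k].min(0),S[k].max(0),S[k].mean(0))
E
```

```text
t 4.95 pos [479.4 211.  231.5] q [-0.702  0.712 -0.     0.   ] F [ 0.3 -0.4  0.5] w 85.5 j [ 0.72  0.21 -0.24  0.   -1.12 -0.74]
station pos [1.000e-01 6.370e+01 2.315e+02] delta tool cm [2.700e-01 1.000e-02 1.015e+01] dist 10.15
turn rv [-0.     0.    -0.005]
s [([1.0, 111.0, 95.0], 0.95)]
t [([-54.0, 129.0, 98.0], 0.6)]
38 [-13.83010463  49.30066986  71.48037005] [ 8.21555288 68.30780561 92.38719141] [-4.64609319 56.81104061 85.34588797]
```

```bash
python3 - <<'E'
from h import *
for f in('top','side'):
    C=np.load(f'/tmp/{f}.npy'); P=C.reshape(-1,3); P=P[(abs(P[:,0]-478)<80)&(abs(P[:,1]-215)<30)]
    S=np.array([w2s(x) for x in P])
    k=(abs(S[:,0])<20)&(S[:,2]>70)&(S[:,2]<105)&(S[:,1]<78); print(f,k.sum(),S[k].min(0).round(1),S[k].max(0).round(1),S[k].mean(0).round(1))
    print(S[k][np.argsort(S[k][:,1])].round(0).tolist())
E
```

```text
top 61 [-13.6  49.3  73.6] [ 8.5 75.6 93.4] [-2.6 61.3 85.2]
[[-8.0, 49.0, 85.0], [-5.0, 50.0, 83.0], [-11.0, 50.0, 80.0], [-1.0, 50.0, 79.0], [5.0, 50.0, 79.0], [2.0, 50.0, 77.0], [-8.0, 52.0, 89.0], [1.0, 52.0, 88.0], [-11.0, 52.0, 86.0], [-5.0, 52.0, 86.0], [5.0, 52.0, 86.0], [-1.0, 53.0, 81.0], [9.0, 53.0, 78.0], [4.0, 55.0, 91.0], [-8.0, 55.0, 89.0], [-11.0, 55.0, 88.0], [-2.0, 55.0, 89.0], [-5.0, 55.0, 88.0], [8.0, 56.0, 87.0], [2.0, 56.0, 82.0], [-13.0, 57.0, 74.0], [-2.0, 58.0, 93.0], [-5.0, 58.0, 92.0], [-11.0, 58.0, 89.0], [-8.0, 58.0, 89.0], [1.0, 59.0, 89.0], [5.0, 59.0, 88.0], [8.0, 59.0, 87.0], [-14.0, 60.0, 76.0], [-12.0, 61.0, 93.0], [-8.0, 61.0, 92.0], [1.0, 61.0, 92.0], [-2.0, 61.0, 91.0], [8.0, 62.0, 88.0], [-5.0, 62.0, 86.0], [5.0, 62.0, 86.0], [-13.0, 63.0, 74.0], [1.0, 64.0, 93.0], [-2.0, 64.0, 91.0], [-5.0, 65.0, 87.0], [-11.0, 65.0, 86.0], [5.0, 65.0, 87.0], [-8.0, 65.0, 85.0], [8.0, 65.0, 86.0], [-2.0, 68.0, 91.0], [-11.0, 68.0, 88.0], [2.0, 68.0, 86.0], [-5.0, 68.0, 85.0], [5.0, 68.0, 86.0], [-8.0, 68.0, 84.0], [8.0, 69.0, 84.0], [-4.0, 72.0, 82.0], [-11.0, 
[... 914 characters left out ...]
1.0], [2.0, 53.0, 80.0], [7.0, 53.0, 73.0], [-9.0, 53.0, 81.0], [5.0, 53.0, 89.0], [-1.0, 53.0, 83.0], [7.0, 53.0, 79.0], [-12.0, 54.0, 84.0], [10.0, 54.0, 78.0], [-6.0, 54.0, 87.0], [10.0, 54.0, 81.0], [-3.0, 54.0, 86.0], [-9.0, 55.0, 83.0], [8.0, 55.0, 87.0], [5.0, 56.0, 84.0], [-0.0, 56.0, 88.0], [6.0, 57.0, 90.0], [3.0, 57.0, 90.0], [-11.0, 58.0, 76.0], [11.0, 58.0, 82.0], [-11.0, 58.0, 85.0], [3.0, 58.0, 86.0], [-2.0, 59.0, 86.0], [-11.0, 59.0, 87.0], [-8.0, 59.0, 87.0], [-8.0, 59.0, 84.0], [-11.0, 60.0, 77.0], [-11.0, 61.0, 71.0], [-5.0, 61.0, 86.0], [-8.0, 61.0, 89.0], [-2.0, 62.0, 88.0], [9.0, 62.0, 86.0], [1.0, 63.0, 87.0], [-4.0, 63.0, 87.0], [-10.0, 65.0, 87.0], [7.0, 66.0, 87.0]]
```

View pics/side1.png

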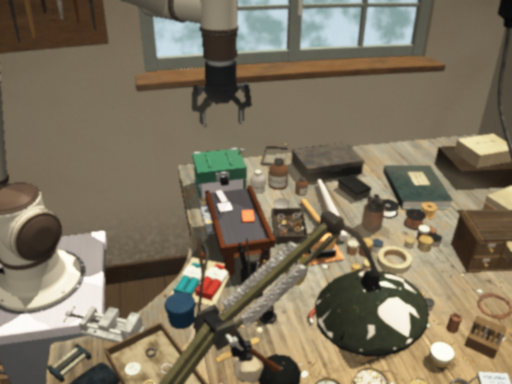

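Request:
move_arm(
  deltas="0.27 0.1 2.5 0 0 0;0 0 2.5 0 0 0;0 0 2.5 0 0 0;0 0 2.5 0 0 0;0 0 2 0 0 0;0 0 2 0 0 0;0 0 1.7 0 0 0;0 0 1.6 0 0 0;0 0 0 0 0 0",
)

```text
clock: 6.28
position: [477.8, 207.8, 57.3]
ee_rot: [-0.705, 0.709, 0.0, -0.001]
contact_force: [-0.7, 1.0, 0.5]
gripper_width: 85.5
```

Request:
move_arm(
  deltas="0 0 0 0 0 0;0 0 0 0 0 0;0 0 0 0 0 0;0 0 0 0 0 0;0 0 0 0 0 0;0 0 0 0 0 0",
  grip=1.5,
)

```text
clock: 7.02
position: [479.3, 208.5, 59.0]
ee_rot: [-0.705, 0.71, -0.0, 0.001]
contact_force: [2.4, -1.4, 4.1]
gripper_width: 20.9
```

```bash
python3 - <<'E'
import numpy as np
th=np.arange(25)*0.07; ph=th-0.119; y=203-143*np.cos(ph); z=94+143*np.sin(ph)
d=np.c_[-np.diff(y),np.diff(z)*-1]/10
for a in (0,12): print(';'.join(f'{r[0]:.2f} 0 {r[1]:.2f} 0 0 0' for r in d[a:a+12])); print(th[a+12],y[a+12],z[a+12]-19)
E
```

```text
0.08 0 -1.00 0 0 0;0.01 0 -1.00 0 0 0;-0.06 0 -1.00 0 0 0;-0.13 0 -0.99 0 0 0;-0.19 0 -0.98 0 0 0;-0.26 0 -0.97 0 0 0;-0.33 0 -0.94 0 0 0;-0.40 0 -0.92 0 0 0;-0.46 0 -0.89 0 0 0;-0.52 0 -0.86 0 0 0;-0.58 0 -0.82 0 0 0;-0.63 0 -0.77 0 0 0
0.8400000000000001 95.58612647933377 169.39946914726966
-0.69 0 -0.73 0 0 0;-0.74 0 -0.68 0 0 0;-0.78 0 -0.63 0 0 0;-0.82 0 -0.57 0 0 0;-0.86 0 -0.51 0 0 0;-0.89 0 -0.45 0 0 0;-0.92 0 -0.38 0 0 0;-0.95 0 -0.32 0 0 0;-0.97 0 -0.25 0 0 0;-0.98 0 -0.18 0 0 0;-0.99 0 -0.11 0 0 0;-1.00 0 -0.04 0 0 0
1.6800000000000002 201.59914767475104 217.99313834154017
```

Request:
move_arm(
  deltas="0.08 0 -1.00 0 0 0;0.01 0 -1.00 0 0 0;-0.06 0 -1.00 0 0 0;-0.13 0 -0.99 0 0 0;-0.19 0 -0.98 0 0 0;-0.26 0 -0.97 0 0 0;-0.33 0 -0.94 0 0 0;-0.40 0 -0.92 0 0 0;-0.46 0 -0.89 0 0 0;-0.52 0 -0.86 0 0 0;-0.58 0 -0.82 0 0 0;-0.63 0 -0.77 0 0 0",
)

```text
clock: 8.52
position: [479.1, 243.4, 168.4]
ee_rot: [-0.704, 0.71, -0.0, -0.0]
contact_force: [7.9, 1.1, -7.1]
gripper_width: 20.9
```

```bash
python3 - <<'E'
from h import *
go(s2w([0,95.6,169.4]))
shot('side','side2.png')
E
```

```text
t 8.53 pos [479.1 243.4 168.4] q [-0.704  0.71  -0.    -0.   ] F [ 7.9  1.1 -7.1] w 20.9 j [ 0.77  0.29 -0.3   0.   -0.98 -0.78]
station pos [ -0.5  96.1 168.4] delta tool cm [ 0.05 -0.05 -0.1 ] dist 0.12
```

View pics/side2.png

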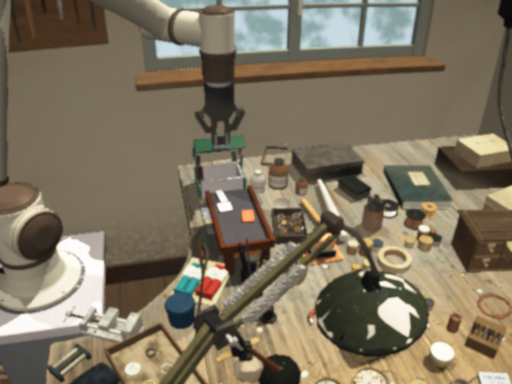

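The hood is half up with the knob held (gripper at about (220,130)); the pan is showing below it. I'll carry on along the arc.

Request:
move_arm(
  deltas="-0.69 0 -0.73 0 0 0;-0.74 0 -0.68 0 0 0;-0.78 0 -0.63 0 0 0;-0.82 0 -0.57 0 0 0;-0.86 0 -0.51 0 0 0;-0.89 0 -0.45 0 0 0;-0.92 0 -0.38 0 0 0;-0.95 0 -0.32 0 0 0;-0.97 0 -0.25 0 0 0;-0.98 0 -0.18 0 0 0;-0.99 0 -0.11 0 0 0;-0.7 0 -0.02 0 0 0",
)

```text
clock: 10.07
position: [478.9, 345.9, 217.4]
ee_rot: [-0.704, 0.71, 0.0, -0.001]
contact_force: [2.0, -3.5, -1.2]
gripper_width: 21.4
```

Request:
move_arm(
  deltas="0 0 0 0 0 0;0 0 0 0 0 0;0 0 0 0 0 0;0 0 -2 0 0 0;0 0 -3 0 0 0;0 0 -2 0 0 0",
  grip=6,
)

```text
clock: 10.82
position: [479.7, 346.2, 289.9]
ee_rot: [-0.704, 0.71, 0.0, 0.001]
contact_force: [0.6, 0.6, -0.2]
gripper_width: 60.1
```

```bash
python3 - <<'E'
from h import *
go(s2w([-58,125,120]),F[2]-np.pi/2)
p=shot('side','side3.png'); 
print([(np.round(w2s(d['point']),0).tolist(),round(d['p'],2)) for d in eyes.boxes_of(p,'hood_knob')][:3])
E
```

```text
t 10.82 pos [479.7 346.2 289.9] q [-0.704  0.71   0.     0.001] F [ 0.6  0.6 -0.2] w 60.1 j [ 0.9   0.29  0.02 -0.   -1.29 -0.91]
station pos [ -0.7 198.9 289.9] delta tool cm [ 7.42  5.76 16.96] dist 19.39
turn rv [-0.002  0.002 -0.   ]
[]
```

View pics/side3.png

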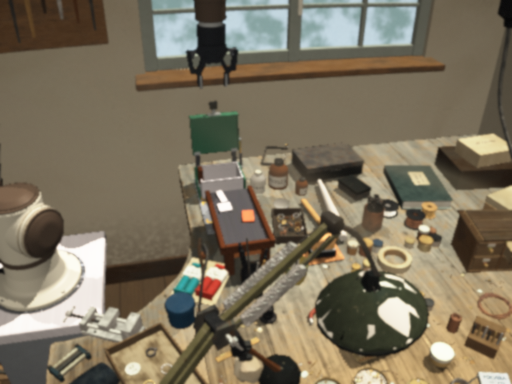

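Request:
move_arm(
  deltas="3 2 0 0 0 0;3 2 0 0 0 0;3 2 0 0 0 0;3 3 0 0 0 0;3 3 0 0 0 0;3 3 0 0 0 0;3 3 0 0 0 0",
)

```text
clock: 11.8
position: [296.4, 136.0, 287.0]
ee_rot: [-0.704, 0.71, 0.0, -0.001]
contact_force: [-1.4, -0.2, 1.4]
gripper_width: 60.0
```

```bash
python3 - <<'E'
from h import *
go(s2w([-58,125,120]),F[2]-np.pi/2)
p=shot('top','top4.png'); im=p['pixels'];cv2.imwrite('pics/top4c.png',cv2.resize(im[150:245,130:330],None,fx=4,fy=4,interpolation=cv2.INTER_CUBIC)); C=cloud(p)
v=p['range_z']>0
S=C.copy(); d=C[...,:2]-F[:2]; c,s=np.cos(F[2]),np.sin(F[2]); S[...,0]=c*d[...,0]+s*d[...,1]; S[...,1]=-s*d[...,0]+c*d[...,1]
m=v&(abs(S[...,0]+58)<25)&(S[...,1]>80)&(S[...,1]<160)&(S[...,2]>72)&(S[...,2]<105)
print('grip',m.sum(),S[m].min(0).round(1),S[m].max(0).round(1),S[m].mean(0).round(1))
m=v&(abs(S[...,0])<68)&(S[...,1]>70)&(S[...,1]<192)&(S[...,2]>48)&(S[...,2]<70)
print('rim',m.sum(),cv2.minAreaRect(S[m][:,:2].astype(np.float32)))
for k in('pan','pan_grip'): print(k,[(np.round(w2s(d['point']),0).tolist(),round(d['p'],2)) for d in eyes.boxes_of(p,k)][:3])
q=shot('side')
for k in('pan','pan_grip'): print(k,[(np.round(w2s(d['point']),0).tolist(),round(d['p'],2)) for d in eyes.boxes_of(q,k)][:3])
E
```

```text
t 11.8 pos [296.4 136.  287. ] q [-0.704  0.71   0.    -0.001] F [-1.4 -0.2  1.4] w 60.0 j [ 0.94 -0.21 -0.52 -0.   -1.26 -0.95]
station pos [-182.3  -12.7  287. ] delta tool cm [-13.79 -12.44  16.68] dist 24.96
turn rv [ 0.001 -0.    -0.   ]
grip 34 [-64.6 112.6  74. ] [-55.1 136.7  92.2] [-59.9 124.6  87.5]
rim 258 ((-1.9618492126464844, 143.57437133789062), (95.9600830078125, 130.59254455566406), 89.82405090332031)
pan [([137.0, -376.0, 10.0], 0.73), ([0.0, 148.0, 9.0], 0.64)]
pan_grip [([2.0, 148.0, 6.0], 0.97), ([198.0, 248.0, 10.0], 0.45)]
pan [([1.0, 126.0, 38.0], 0.95), ([-0.0, -48.0, 84.0], 0.4)]
pan_grip [([-2.0, 122.0, 41.0], 0.93)]
```

View pics/top4c.png

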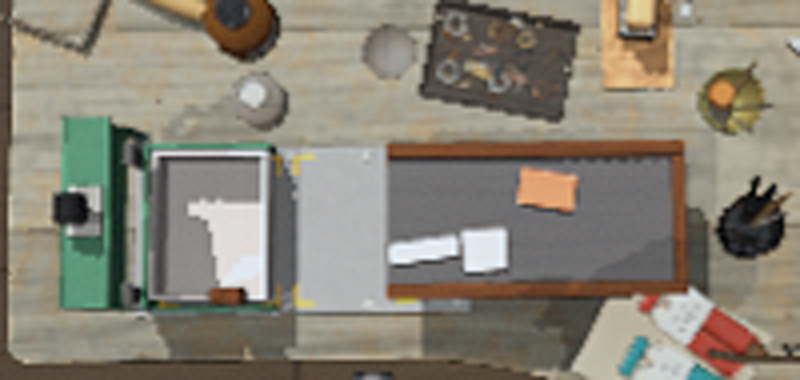

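Request:
move_arm(
  deltas="-2.3 -2.05 1 0 0 0;-2.3 -2.05 2 0 0 0;-2.3 -2.05 3 0 0 0;-2.3 -2.05 3 0 0 0;-2.3 -2.05 3 0 0 0;-2.3 -2.1 3 0 0 0;0 0 2 0 0 0;0 0 2 0 0 0;0 0 2 0 0 0;0 0 1.1 0 0 0;0 0 0 0 0 0",
  grip=5,
)

```text
clock: 13.48
position: [422.3, 274.2, 65.8]
ee_rot: [-0.704, 0.71, -0.0, -0.001]
contact_force: [0.3, -0.9, -0.5]
gripper_width: 49.9
```

```bash
python3 - <<'E'
from h import *
go(s2w([-58.5,125,57]),F[2]-np.pi/2)
E
```

```text
t 13.47 pos [422.3 274.2  65.8] q [-0.704  0.71  -0.    -0.001] F [ 0.3 -0.9 -0.5] w 49.9 j [ 0.9   0.37 -0.5   0.   -0.7  -0.91]
station pos [-57.5 126.4  65.8] delta tool cm [0.14 0.1  0.88] dist 0.9
turn rv [ 0.002 -0.002 -0.   ]
```

Request:
move_arm(
  deltas="0.14 0.1 0.8 0 0 0;0 0 0 0 0 0;0 0 0 0 0 0",
)

```text
clock: 13.85
position: [421.6, 273.2, 59.5]
ee_rot: [-0.704, 0.71, 0.0, 0.0]
contact_force: [-0.1, -0.0, -0.0]
gripper_width: 50.0
```

Request:
move_arm(
  deltas="0 0 0 0 0 0;0 0 0 0 0 0;0 0 0 0 0 0;0 0 0 0 0 0;0 0 0 0 0 0",
  grip=0.8,
)

```text
clock: 14.48
position: [421.7, 273.2, 59.5]
ee_rot: [-0.704, 0.71, -0.0, 0.0]
contact_force: [-0.0, -0.7, 3.7]
gripper_width: 13.2
```

```bash
python3 - <<'E'
from h import *
go(s2w([-58.5,13,58]),F[2]-np.pi/2)
E
```

```text
t 14.47 pos [421.7 273.2  59.5] q [-0.704  0.71  -0.     0.   ] F [-0.  -0.7  3.7] w 13.2 j [ 0.9   0.38 -0.51  0.   -0.68 -0.91]
station pos [-58.1 125.5  59.5] delta tool cm [11.25  0.04  0.14] dist 11.25
turn rv [-0.001  0.001  0.   ]
```

Request:
move_arm(
  deltas="0.4 0 0 0 0 0;0.8 0 0 0 0 0;0.8 0 0 0 0 0;0.8 0 0 0 0 0;0.8 0 0 0 0 0;0.8 0 0 0 0 0;0.8 0 0 0 0 0;0.8 0 0 0 0 0;0.8 0 0 0 0 0;0.8 0 0 0 0 0;0.8 0 0 0 0 0",
)

```text
clock: 15.85
position: [421.2, 188.8, 59.4]
ee_rot: [-0.704, 0.71, -0.0, 0.001]
contact_force: [0.8, 3.4, 6.0]
gripper_width: 13.2
```

```bash
python3 - <<'E'
from h import *
go(s2w([-58.5,13,58]),F[2]-np.pi/2)
E
```

```text
t 15.85 pos [421.2 188.8  59.4] q [-0.704  0.71  -0.     0.001] F [0.8 3.4 6. ] w 13.2 j [ 0.78  0.33 -0.61  0.   -0.64 -0.78]
station pos [-58.   41.1  59.4] delta tool cm [2.81 0.05 0.14] dist 2.81
turn rv [-0.001  0.001  0.   ]
```

Request:
move_arm(
  deltas="0.7 0 0 0 0 0;0.7 0 0 0 0 0;0.7 0 0 0 0 0;0.4 0 0 0 0 0;0.2 0 0 0 0 0;0 0 0 0 0 0;0 0 0 0 0 0",
)

```text
clock: 16.73
position: [420.9, 161.7, 59.4]
ee_rot: [-0.704, 0.71, -0.0, 0.001]
contact_force: [1.0, 1.8, 7.2]
gripper_width: 13.8
```

```bash
python3 - <<'E'
from h import *
go(s2w([-58.5,13,58]),F[2]-np.pi/2)
p=shot('top'); im=p['pixels'];cv2.imwrite('pics/top5c.png',cv2.resize(im[150:245,130:330],None,fx=4,fy=4,interpolation=cv2.INTER_CUBIC))
E
```

```text
t 16.73 pos [420.9 161.7  59.4] q [-0.704  0.71  -0.     0.001] F [1.  1.8 7.2] w 13.8 j [ 0.73  0.31 -0.63  0.   -0.63 -0.74]
station pos [-58.   13.9  59.4] delta tool cm [0.09 0.05 0.14] dist 0.18
turn rv [-0.001  0.    -0.   ]
```

View pics/top5c.png

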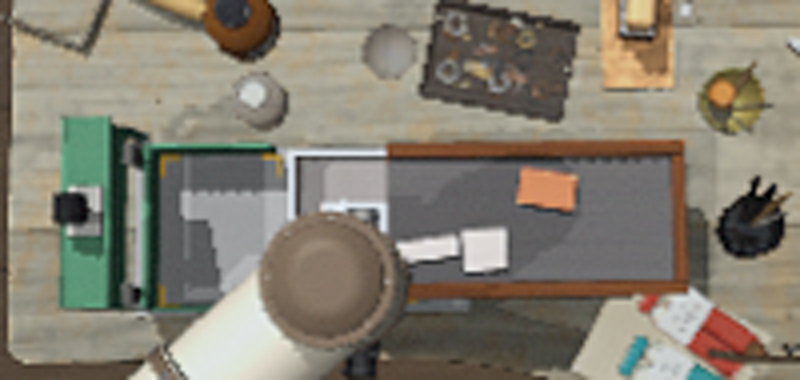

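Request:
move_arm(
  deltas="0 0 0 0 0 0;0 0 0 0 0 0;0 0 0 0 0 0;0 0 -2 0 0 0;0 0 -3 0 0 0;0 0 -4 0 0 0;0 0 -4 0 0 0;0 4 0 0 0 0;0 4 0 0 0 0;0 4 0 0 0 0",
  grip=4.5,
)

```text
clock: 18.02
position: [299.1, 162.3, 188.7]
ee_rot: [-0.704, 0.71, 0.0, -0.0]
contact_force: [-0.0, 0.2, 0.1]
gripper_width: 44.5
```

```bash
python3 - <<'E'
from h import *
go([664,-61,130],0.0)
p=shot('top'); im=p['pixels'];cv2.imwrite('pics/top6c.png',cv2.resize(im[150:245,130:330],None,fx=4,fy=4,interpolation=cv2.INTER_CUBIC)); C=cloud(p)
v=p['range_z']>0
S=C.copy(); d=C[...,:2]-F[:2]; c,s=np.cos(F[2]),np.sin(F[2]); S[...,0]=c*d[...,0]+s*d[...,1]; S[...,1]=-s*d[...,0]+c*d[...,1]
m=v&(abs(S[...,0])<64)&(S[...,1]>2)&(S[...,1]<90)&(S[...,2]>48)&(S[...,2]<68)
print('rim',m.sum(),S[m].min(0).round(1),S[m].max(0).round(1))
m=v&(abs(S[...,0]+58)<25)&(S[...,1]>2)&(S[...,1]<60)&(S[...,2]>75)&(S[...,2]<100)
print('grip',m.sum(),S[m].min(0).round(1),S[m].max(0).round(1),S[m].mean(0).round(1))
q=shot('side'); im=q['pixels']; cv2.imwrite('pics/side6c.png',cv2.resize(im[110:290,170:350],None,fx=3.3,fy=3.3,interpolation=cv2.INTER_CUBIC))
E
```

```text
t 18.02 pos [299.1 162.3 188.7] q [-0.704  0.71   0.    -0.   ] F [-0.   0.2  0.1] w 44.5 j [ 0.99 -0.09 -0.68 -0.   -0.97 -0.99]
station pos [-179.8   13.6  188.7] delta tool cm [ 21.99 -36.69   5.85] dist 43.18
turn rv [ 1.00e-03  0.00e+00 -1.58e+00]
rim 116 [-60.9   4.   48.2] [56.  78.6 67.3]
grip 32 [-67.6   4.2  75.4] [-55.2  26.9  92.5] [-60.4  15.3  87.9]
```

View pics/top6c.png

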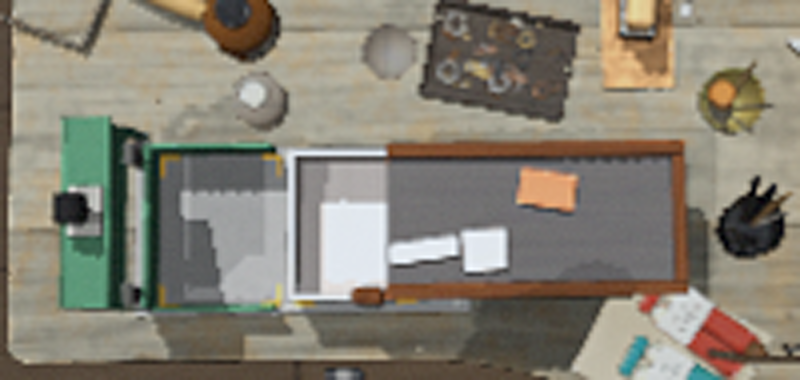

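View pics/side6c.png

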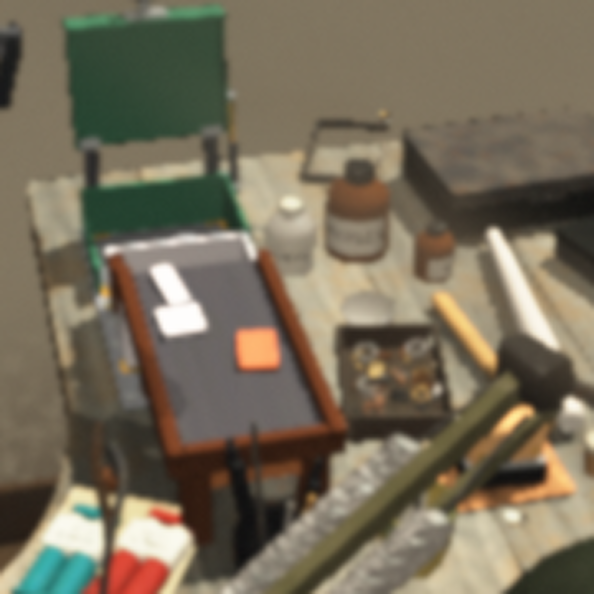

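Request:
move_arm(
  deltas="1.83 -3.06 0 0 0 0;1.83 -3.06 0 0 0 0;1.83 -3.06 0 0 0 0;1.83 -3.06 0 0 0 0;1.83 -3.06 0 0 0 0;1.83 -3.06 0 0 0 0;1.83 -3.06 0 0 0 0;1.83 -3.06 0 0 0 0;1.83 -3.06 0 0 0 0;1.83 -3.06 0 0 0 0;1.83 -3.06 0 0 0 0;1.83 -3.06 0 0 0 0",
)

```text
clock: 19.62
position: [666.9, -60.9, 188.0]
ee_rot: [-0.704, 0.71, 0.0, -0.001]
contact_force: [0.3, 0.9, 0.8]
gripper_width: 45.4
```

Request:
move_arm(
  deltas="0 0 0 0 0 -0.16;0 0 0 0 0 -0.16;0 0 0 0 0 -0.16;0 0 0 0 0 -0.16;0 0 0 0 0 -0.16;0 0 0 0 0 -0.16;0 0 0 0 0 -0.16;0 0 0 0 0 -0.16;0 0 0 0 0 -0.16;0 0 0 0 0 -0.15;0 0 0 0 0 0",
)

```text
clock: 21.0
position: [665.9, -60.1, 188.1]
ee_rot: [1.0, 0.004, -0.001, 0.0]
contact_force: [-0.8, 0.8, -0.7]
gripper_width: 44.7
```

```bash
python3 - <<'E'
from h import *
go([664,-61,30],-0.01)
E
```

```text
t 21.0 pos [665.9 -60.1 188.1] q [ 1.     0.004 -0.001  0.   ] F [-0.8  0.8 -0.7] w 44.7 j [ 0.15  0.49  0.06 -0.   -1.15  1.43]
station pos [ 188.7 -205.9  188.1] delta tool cm [-0.17  0.09 15.81] dist 15.81
turn rv [0.    0.001 0.019]
```

Request:
move_arm(
  deltas="-0.1 0.1 2.5 0 0 0.01;0 0 2.5 0 0 0;0 0 2.5 0 0 0;0 0 2.5 0 0 0;0 0 2 0 0 0;0 0 1.5 0 0 0;0 0 1.2 0 0 0;0 0 0.9 0 0 0;0 0 0.3 0 0 0;0 0 0 0 0 0",
)

```text
clock: 22.25
position: [665.2, -60.6, 30.3]
ee_rot: [1.0, 0.001, 0.0, 0.0]
contact_force: [0.9, 0.4, 0.0]
gripper_width: 45.0
```

Request:
move_arm(
  deltas="0 0 0 0 0 0;0 0 0 0 0 0;0 0 0 0 0 0;0 0 0 0 0 0;0 0 0 0 0 0",
  grip=1.5,
)

```text
clock: 22.88
position: [665.5, -60.6, 30.9]
ee_rot: [1.0, 0.001, 0.001, 0.0]
contact_force: [0.0, -0.6, 5.5]
gripper_width: 22.9
```

```bash
python3 - <<'E'
from h import *
st()
p=shot('side'); im=p['pixels']; cv2.imwrite('pics/side7c.png',cv2.resize(im[110:290,200:400],None,fx=3.3,fy=3.3,interpolation=cv2.INTER_CUBIC))
E
```

```text
t 22.88 pos [665.5 -60.6  30.9] q [1.    0.001 0.001 0.   ] F [ 0.  -0.6  5.5] w 22.9 j [ 0.15  0.64 -0.1   0.   -0.83  1.42]
```

View pics/side7c.png

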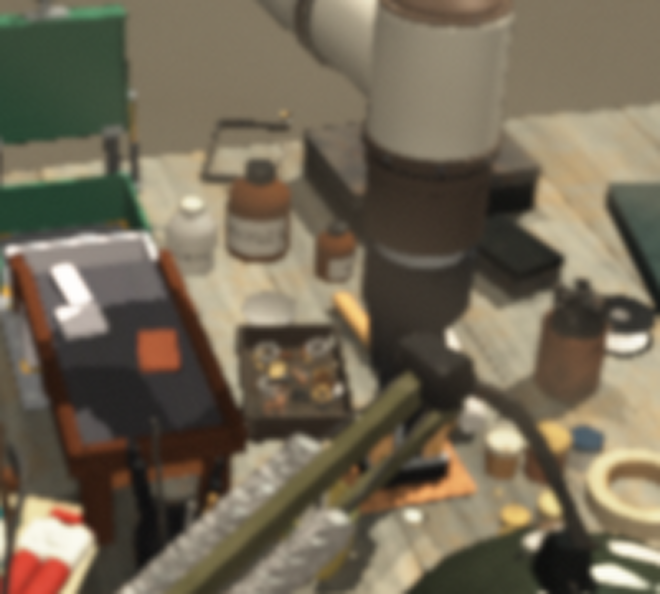

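Request:
move_arm(
  deltas="0 0 -1 0 0 0;0 0 -2 0 0 0;0 0 -3 0 0 0;0 0 -4 0 0 0;0 0 -4 0 0 0;0 0 -3 0 0 0;0 0 0 0 0 0",
)

```text
clock: 23.8
position: [665.8, -60.5, 202.2]
ee_rot: [1.0, 0.001, 0.002, -0.0]
contact_force: [0.5, 0.1, -2.4]
gripper_width: 23.2
```

```bash
cat >> h.py <<'E'
def st_cloud(p):
    C=cloud(p); S=C.copy(); d=C[...,:2]-F[:2]; c,s=np.cos(F[2]),np.sin(F[2]); S[...,0]=c*d[...,0]+s*d[...,1]; S[...,1]=-s*d[...,0]+c*d[...,1]; return S
E
python3 - <<'E'
from h import *
go(s2w([-17,-180,200]),F[2])
p=shot('top'); im=p['pixels']; S=st_cloud(p)
cv2.imwrite('pics/top8c.png',cv2.resize(im[150:245,130:330],None,fx=4,fy=4,interpolation=cv2.INTER_CUBIC))
on=(abs(S[...,0])<52)&(S[...,1]>-230)&(S[...,1]<5)&(S[...,2]>60)&(S[...,2]<110)
i=im.astype(int)
for n,m in dict(silver=on&(i.min(-1)>150),copper=on&((i[...,2]-i[...,0])>80)).items():
    nl,lab,stt,ce=cv2.connectedComponentsWithStats(m.astype(np.uint8))
    for k in range(1,nl):
        if stt[k,4]>20: 
            Q=S[lab==k]; print(n,stt[k,4],Q.min(0).round(),Q.max(0).round(),[np.round(a,1) for a in cv2.minAreaRect(Q[:,:2].astype(np.float32))])
E
```

```text
t 23.8 pos [665.8 -60.5 202.2] q [ 1.     0.001  0.002 -0.   ] F [ 0.5  0.1 -2.4] w 23.2 j [ 0.15  0.48  0.08 -0.   -1.17  1.42]
station pos [ 188.7 -206.3  202.2] delta tool cm [-20.54  -2.82   0.13] dist 20.74
turn rv [-0.001 -0.005  0.009]
silver 25 [-49.  -5.  81.] [14. -1. 93.] [array([-17.3,  -3. ]), array([63.2,  3.8]), np.float64(0.3)]
```

View pics/top8c.png

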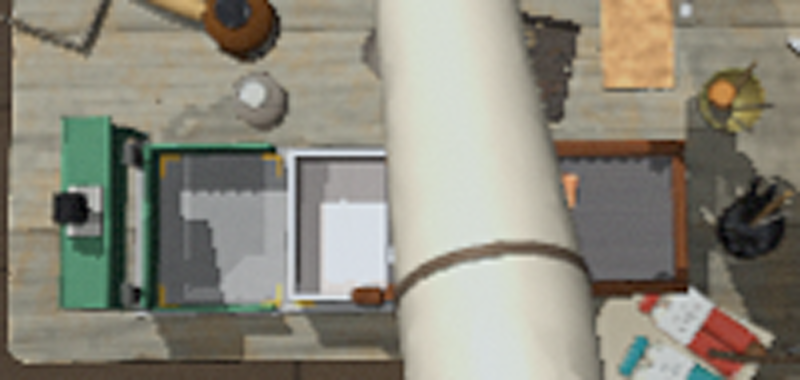

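Request:
move_arm(
  deltas="-2 -0.2 0 0 0 0.009;-3 -0.3 0 0 0 0;-3 -0.3 0 0 0 0;-3 -0.4 0 0 0 0;-3 -0.4 0 0 0 0;-3 -0.4 0 0 0 0;-1.8 -0.3 0 0 0 0;0 0 0 0 0 0;0 0 2 0 0 0;0 0 2 0 0 0;0 0 2 0 0 0;0 0 0 0 0 0",
)

```text
clock: 25.35
position: [475.8, -36.8, 137.5]
ee_rot: [1.0, -0.004, -0.003, 0.001]
contact_force: [0.5, -0.2, -2.5]
gripper_width: 22.7
```

```bash
python3 - <<'E'
from h import *
go(s2w([0,-185,112]),F[2])
p=shot('side'); im=p['pixels']; cv2.imwrite('pics/side9c.png',cv2.resize(im[110:290,170:350],None,fx=3.3,fy=3.3,interpolation=cv2.INTER_CUBIC))
E
```

```text
t 25.35 pos [475.8 -36.8 137.5] q [ 1.    -0.004 -0.003  0.001] F [ 0.5 -0.2 -2.5] w 22.7 j [ 0.26  0.24 -0.47 -0.   -0.87  1.3 ]
station pos [  -1.5 -184.1  137.5] delta tool cm [0.17 0.09 2.55] dist 2.55
turn rv [ 0.001  0.006 -0.   ]
```

View pics/side9c.png

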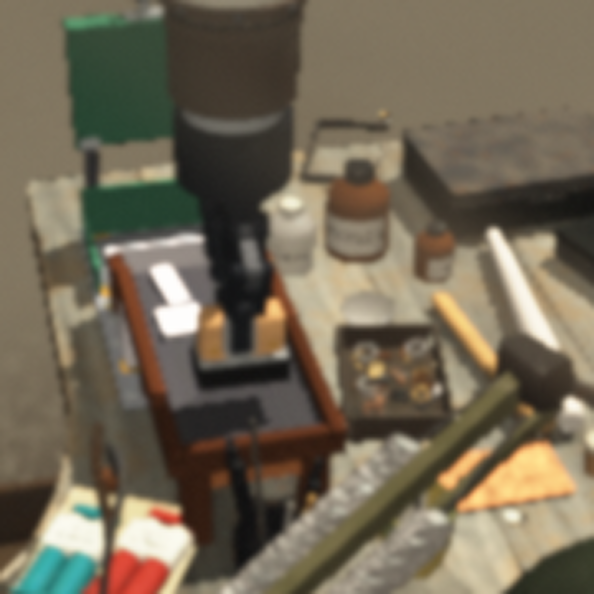

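Request:
move_arm(
  deltas="0.17 0.1 1 0 0 0;0 0 1 0 0 0;0 0 0.4 0 0 0;0 0 0.15 0 0 0;0 0 0 0 0 0;0 0 0 0 0 0",
)

```text
clock: 26.15
position: [479.0, -37.3, 114.8]
ee_rot: [1.0, -0.004, 0.0, -0.0]
contact_force: [-0.8, -0.2, -1.6]
gripper_width: 23.1
```

```bash
python3 - <<'E'
from h import *
go(s2w([0,-12,112]),F[2])
E
```

```text
t 26.15 pos [479.  -37.3 114.8] q [ 1.    -0.004  0.    -0.   ] F [-0.8 -0.2 -1.6] w 23.1 j [ 0.26  0.27 -0.5   0.   -0.8   1.3 ]
station pos [   1.7 -184.6  114.8] delta tool cm [ -0.16 -17.26   0.28] dist 17.26
turn rv [-0.    -0.001  0.   ]
```

Request:
move_arm(
  deltas="-0.15 0 0.2 0 0 0;0 0 0.1 0 0 0;0 0 0 0 0 0",
)

```text
clock: 26.52
position: [477.2, -37.3, 111.4]
ee_rot: [1.0, -0.004, -0.0, 0.0]
contact_force: [-0.1, -0.2, -1.8]
gripper_width: 22.9
```

Request:
move_arm(
  deltas="0 -0.4 0 0 0 0;0 -0.8 0 0 0 0;0 -0.8 0 0 0 0;0 -0.8 0 0 0 0;0 -0.8 0 0 0 0;0 -0.8 0 0 0 0;0 -0.8 0 0 0 0;0 -0.8 0 0 0 0;0 -0.8 0 0 0 0;0 -0.8 0 0 0 0;0 -0.8 0 0 0 0;0 0 0 0 0 0",
)

```text
clock: 28.02
position: [478.1, 47.2, 111.5]
ee_rot: [1.0, -0.003, 0.0, -0.0]
contact_force: [0.3, 0.3, -2.8]
gripper_width: 23.2
```

```bash
python3 - <<'E'
from h import *
go(s2w([0,-12,112]),F[2])
p=shot('side'); im=p['pixels']; cv2.imwrite('pics/side10c.png',cv2.resize(im[110:290,170:350],None,fx=3.3,fy=3.3,interpolation=cv2.INTER_CUBIC))
E
```

```text
t 28.02 pos [478.1  47.2 111.5] q [ 1.    -0.003  0.    -0.   ] F [ 0.3  0.3 -2.8] w 23.2 j [ 0.44  0.27 -0.5   0.   -0.79  1.13]
station pos [ 1.000e-01 -1.001e+02  1.115e+02] delta tool cm [ 0.   -8.81 -0.05] dist 8.81
turn rv [-0.    -0.     0.001]
```

View pics/side10c.png

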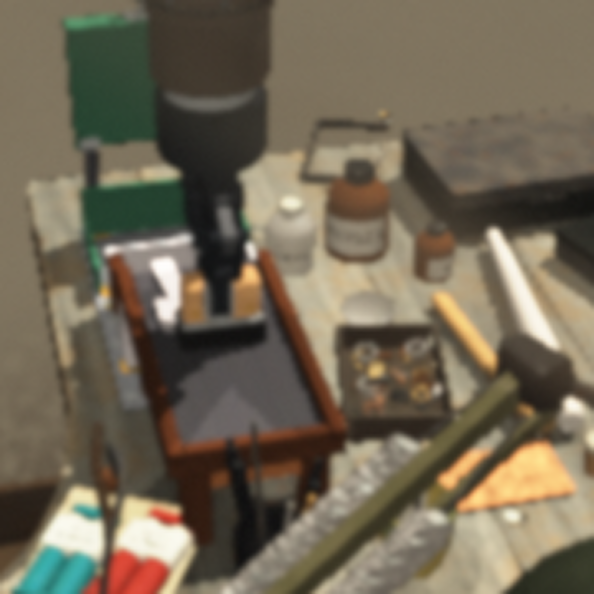

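Request:
move_arm(
  deltas="0 -0.6 0 0 0 0;0 -0.8 0 0 0 0;0 -0.8 0 0 0 0;0 -0.8 0 0 0 0;0 -0.8 0 0 0 0;0 -0.8 0 0 0 0;0 -0.8 0 0 0 0;0 -0.8 0 0 0 0;0 -0.8 0 0 0 0;0 -0.8 0 0 0 0;0 -0.8 0 0 0 0;0 0 0 0 0 0",
)

```text
clock: 29.58
position: [478.7, 133.3, 111.5]
ee_rot: [1.0, -0.003, 0.0, -0.0]
contact_force: [-0.0, -0.4, -2.3]
gripper_width: 22.9
```

```bash
python3 - <<'E'
from h import *
go(s2w([0,-12,112]),F[2])
p=shot('side'); im=p['pixels']; cv2.imwrite('pics/side11c.png',cv2.resize(im[110:290,170:350],None,fx=3.3,fy=3.3,interpolation=cv2.INTER_CUBIC))
E
```

```text
t 29.57 pos [478.7 133.3 111.5] q [ 1.    -0.003  0.    -0.   ] F [-0.  -0.4 -2.3] w 22.9 j [ 0.6   0.3  -0.47  0.   -0.81  0.96]
station pos [  0.  -14.  111.5] delta tool cm [-0.   -0.2  -0.05] dist 0.21
turn rv [-0.    -0.     0.001]
```

View pics/side11c.png

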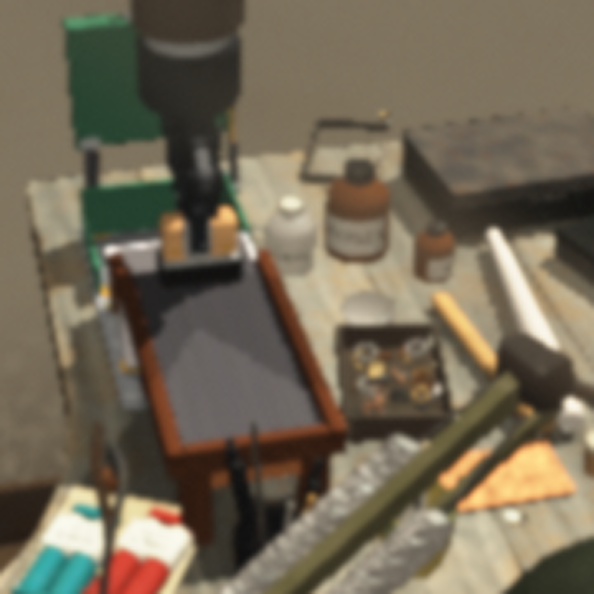

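Request:
move_arm(
  deltas="0 -0.5 0 0 0 0;0 -0.5 0 0 0 0;0 0 0 0 0 0;0 0 -2 0 0 0;0 0 -3 0 0 0;0 0 -4 0 0 0;0 3 0 0 0 0;0 4 0 0 0 0;0 4 0 0 0 0;0 4 0 0 0 0;0 4 0 0 0 0;0 0 0 0 0 0",
)

```text
clock: 31.12
position: [476.6, -49.4, 201.3]
ee_rot: [1.0, -0.006, -0.0, 0.0]
contact_force: [-0.6, 0.8, -1.7]
gripper_width: 23.2
```

```bash
python3 - <<'E'
from h import *
go([656,-62,200],-0.005)
p=shot('side'); im=p['pixels']; cv2.imwrite('pics/side12c.png',cv2.resize(im[130:240,170:310],None,fx=5,fy=5,interpolation=cv2.INTER_CUBIC))
p=shot('top'); im=p['pixels'];cv2.imwrite('pics/top12c.png',cv2.resize(im[150:245,130:330],None,fx=4,fy=4,interpolation=cv2.INTER_CUBIC))
E
```

```text
t 31.12 pos [476.6 -49.4 201.3] q [ 1.    -0.006 -0.     0.   ] F [-0.6  0.8 -1.7] w 23.2 j [ 0.24  0.16 -0.38 -0.   -1.03  1.32]
station pos [  -0.7 -196.7  201.3] delta tool cm [17.96  1.05  0.12] dist 17.99
turn rv [ 0.     0.001 -0.007]
```

View pics/side12c.png

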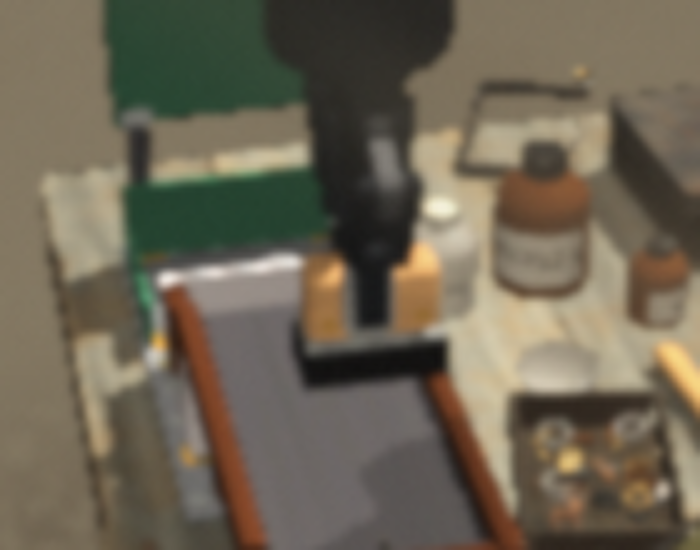

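View pics/top12c.png

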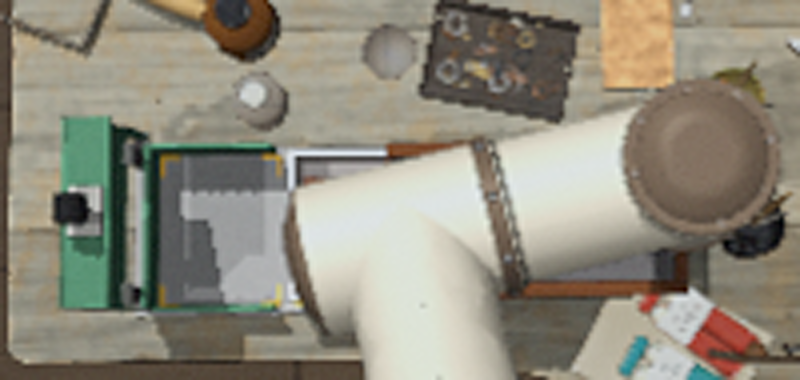

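Request:
move_arm(
  deltas="2 0.1 0 0 0 -0.007;3 0.2 0 0 0 0;3 0.2 0 0 0 0;3 0.2 0 0 0 0;3 0.2 0 0 0 0;3 0.2 0 0 0 0;1.5 0.1 0 0 0 0;0 0 0 0 0 0",
)

```text
clock: 32.22
position: [662.8, -58.3, 200.3]
ee_rot: [1.0, 0.0, -0.001, -0.0]
contact_force: [-0.1, 0.2, -3.0]
gripper_width: 23.1
```

```bash
python3 - <<'E'
from h import *
go([662,-62,32],-0.005)
p=shot('side'); im=p['pixels']; cv2.imwrite('pics/side13c.png',cv2.resize(im[130:240,170:310],None,fx=5,fy=5,interpolation=cv2.INTER_CUBIC))
p=shot('top'); im=p['pixels'];cv2.imwrite('pics/top13c.png',cv2.resize(im[150:245,130:330],None,fx=4,fy=4,interpolation=cv2.INTER_CUBIC))
E
```

```text
t 32.23 pos [662.8 -58.3 200.3] q [ 1.     0.    -0.001 -0.   ] F [-0.1  0.2 -3. ] w 23.1 j [ 0.15  0.47  0.07 -0.   -1.17  1.42]
station pos [ 185.6 -204.1  200.3] delta tool cm [-0.06  0.37 16.83] dist 16.84
turn rv [-0.     0.001  0.005]
```

View pics/side13c.png

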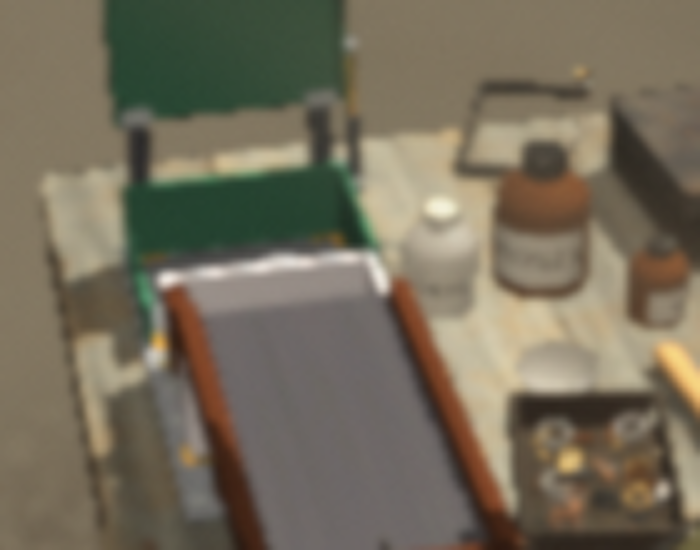

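View pics/top13c.png

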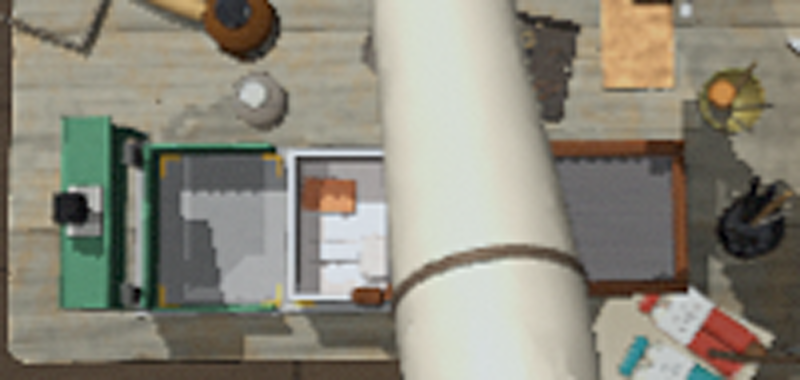

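Request:
move_arm(
  deltas="0 0.3 2.5 0 0 0.005;0 0 3 0 0 0;0 0 3 0 0 0;0 0 3 0 0 0;0 0 2 0 0 0;0 0 1.5 0 0 0;0 0 1 0 0 0;0 0 0.3 0 0 0;0 0 0 0 0 0;0 0 0 0 0 0",
)

```text
clock: 33.58
position: [662.8, -62.6, 39.4]
ee_rot: [1.0, -0.003, 0.001, -0.0]
contact_force: [-0.5, 1.0, -2.6]
gripper_width: 23.4
```

```bash
python3 - <<'E'
from h import *
go([662,-62,30.9],-0.005)
p=shot('side'); im=p['pixels']; cv2.imwrite('pics/side14c.png',cv2.resize(im[200:290,280:370],None,fx=6,fy=6,interpolation=cv2.INTER_CUBIC))
E
```

```text
t 33.58 pos [662.8 -62.6  39.4] q [ 1.    -0.003  0.001 -0.   ] F [-0.5  1.  -2.6] w 23.4 j [ 0.15  0.63 -0.1   0.   -0.84  1.42]
station pos [ 185.6 -208.4   39.4] delta tool cm [-0.08 -0.06  0.85] dist 0.85
turn rv [-0.    -0.002 -0.001]
```

View pics/side14c.png

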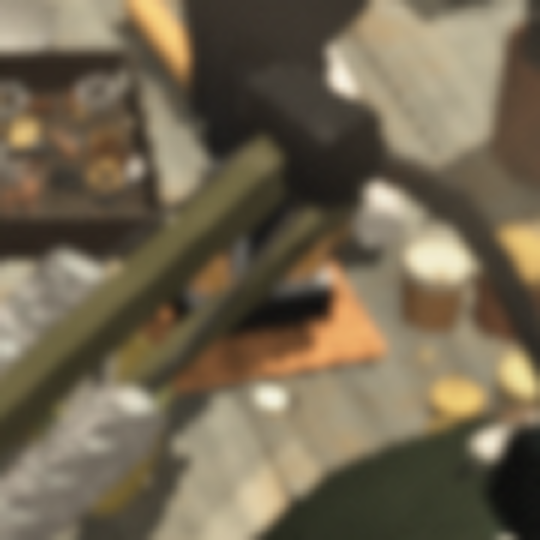

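Request:
move_arm(
  deltas="-0.1 0 0.4 0 0 0;0 0 0.3 0 0 0;0 0 0.1 0 0 0;0 0 0 0 0 0;0 0 0 0 0 0",
)

```text
clock: 34.25
position: [661.4, -62.7, 30.9]
ee_rot: [1.0, -0.003, 0.0, 0.0]
contact_force: [-1.4, -0.6, 1.2]
gripper_width: 23.4
```

Contact made (force z turned positive). Release and rise.

Request:
move_arm(
  deltas="0 0 0 0 0 0;0 0 0 0 0 0;0 0 0 0 0 0;0 0 -1.5 0 0 0;0 0 -3 0 0 0;0 0 -4 0 0 0;0 0 -4 0 0 0;0 0 -4 0 0 0",
  grip=4.5,
)

```text
clock: 35.25
position: [661.2, -62.7, 198.3]
ee_rot: [1.0, -0.003, 0.001, -0.0]
contact_force: [0.3, 0.9, -0.5]
gripper_width: 45.1
```

Request:
move_arm(
  deltas="0 0 0 0 0 0.16;0 0 0 0 0 0.16;0 0 0 0 0 0.16;0 0 0 0 0 0.16;0 0 0 0 0 0.16;0 0 0 0 0 0.16;0 0 0 0 0 0.16;0 0 0 0 0 0.16;0 0 0 0 0 0.16;0 0 0 0 0 0.13;0 0 0 0 0 0",
)

```text
clock: 36.62
position: [661.3, -62.7, 196.7]
ee_rot: [-0.706, 0.708, -0.0, 0.001]
contact_force: [0.3, 0.3, -0.2]
gripper_width: 45.1
```

```bash
python3 - <<'E'
from h import *
go(s2w([-180,14,190]),F[2]-np.pi/2)
E
```

```text
t 36.62 pos [661.3 -62.7 196.7] q [-0.706  0.708 -0.     0.001] F [ 0.3  0.3 -0.2] w 45.1 j [ 0.15  0.47  0.06  0.   -1.16 -0.15]
station pos [ 184.2 -208.5  196.7] delta tool cm [-22.42  36.32   0.62] dist 42.68
turn rv [-0.001  0.     0.005]
```

Request:
move_arm(
  deltas="-1.87 3.03 0 0 0 0;-1.87 3.03 0 0 0 0;-1.87 3.03 0 0 0 0;-1.87 3.03 0 0 0 0;-1.87 3.03 0 0 0 0;-1.87 3.03 0 0 0 0;-1.87 3.03 0 0 0 0;-1.87 3.03 0 0 0 0;-1.87 3.03 0 0 0 0;-1.87 3.03 0 0 0 0;-1.87 3.03 0 0 0 0.005;-1.87 3.03 0 0 0 0",
)

```text
clock: 38.12
position: [298.1, 164.3, 196.3]
ee_rot: [-0.704, 0.71, 0.0, 0.001]
contact_force: [0.9, 0.2, 0.4]
gripper_width: 45.5
```

```bash
python3 - <<'E'
from h import *
go(s2w([-58.5,13.5,57]),F[2]-np.pi/2)
p=shot('top'); im=p['pixels'];cv2.imwrite('pics/top15c.png',cv2.resize(im[120:245,130:330],None,fx=4,fy=4,interpolation=cv2.INTER_CUBIC))
S=st_cloud(p); v=p['range_z']>0
m=v&(abs(S[...,0]+58)<25)&(S[...,1]>2)&(S[...,1]<60)&(S[...,2]>75)&(S[...,2]<100)
print('grip',m.sum(),S[m].min(0).round(1),S[m].max(0).round(1),S[m].mean(0).round(1))
p=shot('side'); im=p['pixels']; cv2.imwrite('pics/side15c.png',cv2.resize(im[110:290,170:370],None,fx=3.3,fy=3.3,interpolation=cv2.INTER_CUBIC))
E
```

```text
t 38.12 pos [298.1 164.3 196.3] q [-0.704  0.71   0.     0.001] F [0.9 0.2 0.4] w 45.5 j [ 0.99 -0.1  -0.67  0.   -1.   -1.  ]
station pos [-180.9   15.6  196.3] delta tool cm [  0.23 -12.22  13.94] dist 18.54
turn rv [-0.001  0.002  0.   ]
grip 34 [-67.6   4.3  75.1] [-55.2  26.6  94.6] [-60.9  15.   87.5]
```

View pics/top15c.png

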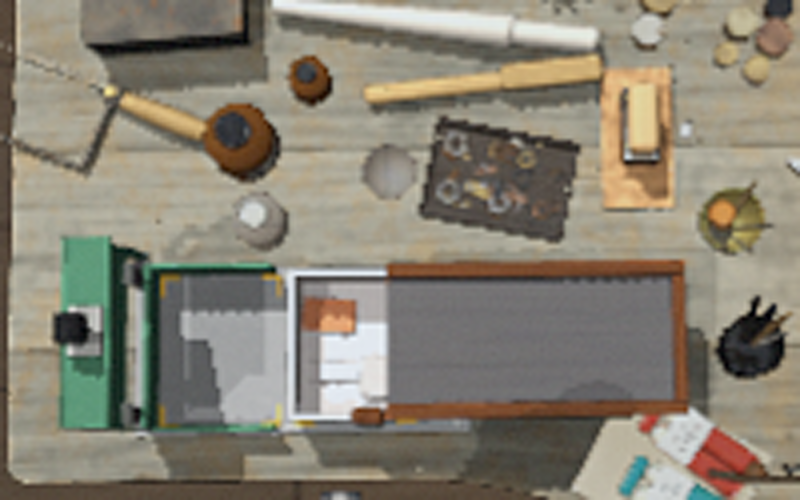

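View pics/side15c.png

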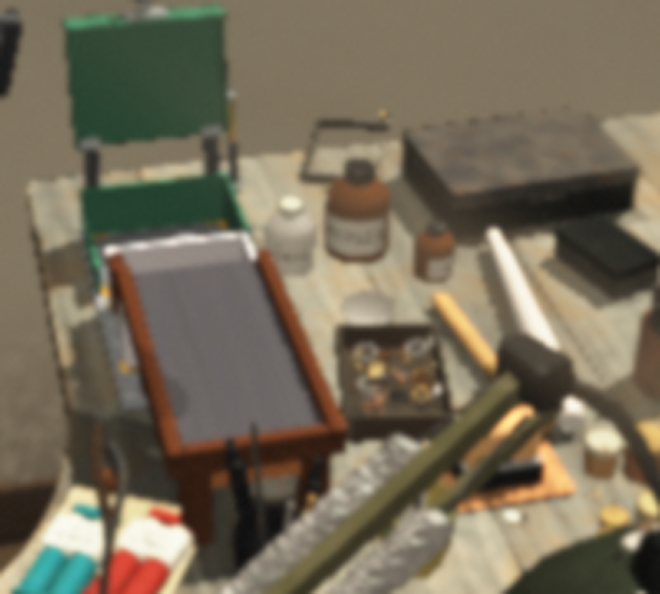

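Request:
move_arm(
  deltas="0.1 -3 0 0 0 0;0 -3 0 0 0 0;0 -3 0 0 0 0;0 -2 2 0 0 0;0 -1.2 3 0 0 0;0 0 3 0 0 0;0 0 3 0 0 0;0 0 1.7 0 0 0;0 0 0.5 0 0 0;0 0 0 0 0 0;0 0 0 0 0 0",
)

```text
clock: 39.6
position: [421.5, 161.9, 64.4]
ee_rot: [-0.704, 0.71, -0.0, 0.001]
contact_force: [0.3, 0.8, 0.1]
gripper_width: 45.0
```

```bash
python3 - <<'E'
from h import *
go(s2w([-58.5,14.5,58.5]),F[2]-np.pi/2)
E
```

```text
t 39.6 pos [421.5 161.9  64.4] q [-0.704  0.71  -0.     0.001] F [0.3 0.8 0.1] w 45.0 j [ 0.73  0.3  -0.62  0.   -0.64 -0.74]
station pos [-57.4  14.2  64.4] delta tool cm [-0.03  0.11  0.59] dist 0.6
turn rv [-0.002  0.001 -0.001]
```

Request:
move_arm(
  deltas="0 0.07 0.5 0 0 0;0 0 0 0 0 0;0 0 0 0 0 0",
)

```text
clock: 39.98
position: [420.1, 161.6, 58.6]
ee_rot: [-0.704, 0.711, -0.0, 0.0]
contact_force: [-0.6, -0.8, 0.2]
gripper_width: 45.2
```

Request:
move_arm(
  deltas="0 0 0 0 0 0;0 0 0 0 0 0;0 0 0 0 0 0;0 0 0 0 0 0;0 0 0 0 0 0",
  grip=0.8,
)

```text
clock: 40.6
position: [420.4, 161.8, 58.8]
ee_rot: [-0.704, 0.711, -0.0, 0.0]
contact_force: [1.6, 0.0, 2.5]
gripper_width: 13.1
```

```bash
python3 - <<'E'
from h import *
go(s2w([-58.5,126,58.5]),F[2]-np.pi/2)
E
```

```text
t 40.6 pos [420.4 161.8  58.8] q [-0.704  0.711 -0.     0.   ] F [1.6 0.  2.5] w 13.1 j [ 0.73  0.31 -0.63  0.   -0.63 -0.74]
station pos [-58.5  14.   58.8] delta tool cm [-11.2    0.02   0.03] dist 11.2
turn rv [-0.001  0.    -0.002]
```

Request:
move_arm(
  deltas="-0.4 0 0 0 0 0;-0.8 0 0 0 0 0;-0.8 0 0 0 0 0;-0.8 0 0 0 0 0;-0.8 0 0 0 0 0;-0.8 0 0 0 0 0;-0.8 0 0 0 0 0;-0.8 0 0 0 0 0;-0.8 0 0 0 0 0;-0.8 0 0 0 0 0;-0.8 0 0 0 0 0;-0.8 0 0 0 0 0",
)

```text
clock: 42.1
position: [420.5, 252.7, 58.8]
ee_rot: [-0.703, 0.711, -0.0, -0.001]
contact_force: [-0.5, -4.0, 6.9]
gripper_width: 13.4
```

```bash
python3 - <<'E'
from h import *
go(s2w([-58.5,125.6,58.5]),F[2]-np.pi/2)
E
```

```text
t 42.1 pos [420.5 252.7  58.8] q [-0.703  0.711 -0.    -0.001] F [-0.5 -4.   6.9] w 13.4 j [ 0.87  0.37 -0.54  0.   -0.67 -0.88]
station pos [-59.1 104.9  58.8] delta tool cm [-2.07 -0.06  0.02] dist 2.07
turn rv [ 0.001 -0.002 -0.003]
```

Request:
move_arm(
  deltas="-0.6 0 0 0 0 0;-0.6 0 0 0 0 0;-0.5 0 0 0 0 0;-0.3 0 0 0 0 0;0 0 0 0 0 0;0 0 0 0 0 0;0 0 0 0 0 0",
)

```text
clock: 42.98
position: [420.9, 273.1, 58.8]
ee_rot: [-0.703, 0.711, -0.0, -0.001]
contact_force: [-0.3, -2.9, 5.8]
gripper_width: 13.0
```

```bash
python3 - <<'E'
from h import *
go(s2w([-58.5,125.6,58.5]),F[2]-np.pi/2)
E
```

```text
t 42.98 pos [420.9 273.1  58.8] q [-0.703  0.711 -0.    -0.001] F [-0.3 -2.9  5.8] w 13.0 j [ 0.9   0.38 -0.51 -0.   -0.68 -0.91]
station pos [-58.9 125.3  58.8] delta tool cm [-0.03 -0.04  0.03] dist 0.06
turn rv [ 0.001 -0.001 -0.003]
```

Same place as the original grasp (y 273.1 vs 273.2). Release, rise clear, and check.

Request:
move_arm(
  deltas="0 0 0 0 0 0;0 0 0 0 0 0;0 0 0 0 0 0;0 0 -2 0 0 0;0 0 -3 0 0 0;0 0 -4 0 0 0;0 0 -4 0 0 0;0 4 0 0 0 0;0 4 0 0 0 0;0 4 0 0 0 0",
  grip=5,
)

```text
clock: 44.22
position: [300.1, 274.5, 188.4]
ee_rot: [-0.703, 0.711, 0.0, 0.0]
contact_force: [-0.8, 1.6, 0.4]
gripper_width: 49.9
```

```bash
python3 - <<'E'
from h import *
go(s2w([0,205,280]),F[2]-np.pi/2)
p=shot('top'); im=p['pixels'];cv2.imwrite('pics/top16c.png',cv2.resize(im[150:245,130:290],None,fx=5,fy=5,interpolation=cv2.INTER_CUBIC))
S=st_cloud(p); v=p['range_z']>0
m=v&(abs(S[...,0]+58)<25)&(S[...,1]>80)&(S[...,1]<160)&(S[...,2]>72)&(S[...,2]<105)
print('grip',m.sum(),S[m].min(0).round(1),S[m].max(0).round(1),S[m].mean(0).round(1))
m=v&(abs(S[...,0])<40)&(S[...,1]>180)&(S[...,1]<300)&(S[...,2]>150)
k=m&(p['pixels'].max(-1)<60)
print('knob',k.sum(),S[k].min(0).round(1),S[k].max(0).round(1),S[k].mean(0).round(1))
q=shot('side'); im=q['pixels']; cv2.imwrite('pics/side16c.png',cv2.resize(im[90:250,150:310],None,fx=4,fy=4,interpolation=cv2.INTER_CUBIC))
S=st_cloud(q); v=q['range_z']>0
m=v&(abs(S[...,0])<13)&(S[...,1]>180)&(S[...,1]<300)&(S[...,2]>218)&(S[...,2]<280)
print('side knob',m.sum(),S[m].min(0).round(1),S[m].max(0).round(1),S[m].mean(0).round(1))
E
```

```text
t 44.23 pos [300.1 274.5 188.4] q [-0.703  0.711  0.     0.   ] F [-0.8  1.6  0.4] w 49.9 j [ 1.14  0.05 -0.56 -0.   -0.97 -1.16]
station pos [-179.7  125.8  188.4] delta tool cm [ -7.97 -17.95  -9.16] dist 21.67
turn rv [ 0.     0.    -0.003]
grip 42 [-67.8 112.2  76. ] [-55.1 137.   93.5] [-61.3 124.1  87.4]
knob 53 [-13.5 199.1 232.3] [  6.2 217.2 254.4] [ -4.3 207.2 246.1]
side knob 66 [-11.8 194.5 219.1] [  7.9 216.1 248.7] [ -2.6 203.6 237.1]
```

View pics/top16c.png

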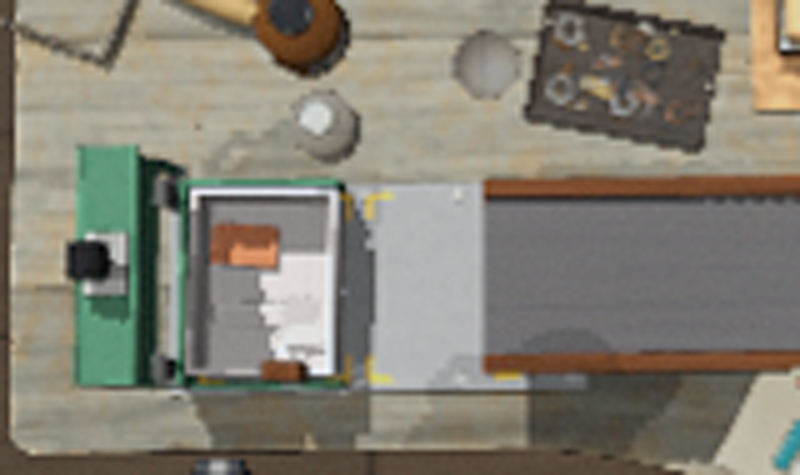

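View pics/side16c.png

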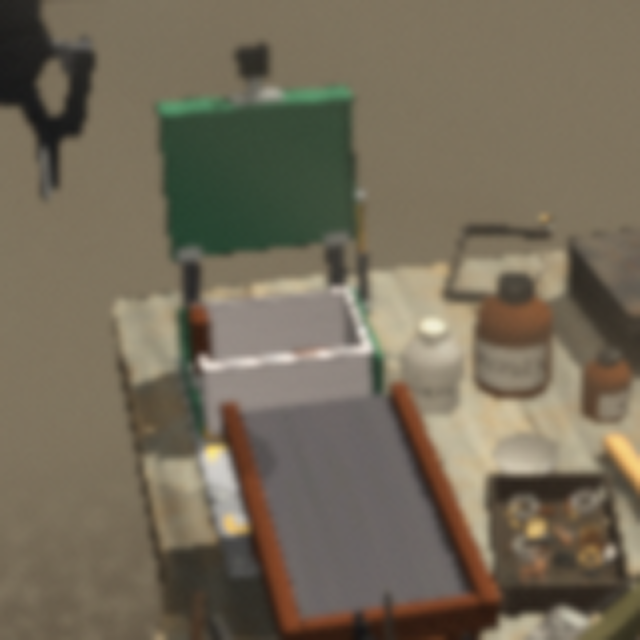

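Request:
move_arm(
  deltas="0 0 -4 0 0 -0.003;0 0 -4 0 0 0;-1 -2 -3 0 0 0;-1.5 -3.2 0 0 0 0;-1.5 -3.2 0 0 0 0;-1.5 -3.2 0 0 0 0;-1.5 -3.2 0 0 0 0;-1.5 -3.1 0 0 0 0;0 0 0 0 0 0;0 0 0 0 0 0",
  grip=6,
)

```text
clock: 45.58
position: [480.8, 358.1, 297.9]
ee_rot: [-0.704, 0.71, -0.0, -0.001]
contact_force: [-0.8, 0.1, 0.0]
gripper_width: 60.1
```

```bash
python3 - <<'E'
from h import *
go(s2w([-1,210.5,218]),F[2]-np.pi/2)
E
```

```text
t 45.58 pos [480.8 358.1 297.9] q [-0.704  0.71  -0.    -0.001] F [-0.8  0.1  0. ] w 60.1 j [ 0.91  0.3   0.06 -0.   -1.32 -0.92]
station pos [  0.3 210.8 297.9] delta tool cm [0.02 0.12 7.99] dist 7.99
turn rv [ 0.001 -0.001  0.001]
```

Request:
move_arm(
  deltas="0 0.1 2 0 0 0;0 0 2 0 0 0;0 0 2 0 0 0;0 0 1.2 0 0 0;0 0 0.7 0 0 0;0 0 0 0 0 0;0 0 0 0 0 0",
)

```text
clock: 46.45
position: [480.1, 358.8, 220.3]
ee_rot: [-0.705, 0.71, -0.0, 0.001]
contact_force: [-0.3, -0.6, -0.6]
gripper_width: 60.1
```

```bash
python3 - <<'E'
from h import *
go(s2w([-1,210.5,218]),F[2]-np.pi/2)
q=shot('side'); im=q['pixels']; cv2.imwrite('pics/side17c.png',cv2.resize(im[80:180,170:290],None,fx=6,fy=6,interpolation=cv2.INTER_CUBIC))
E
```

```text
t 46.45 pos [480.1 358.8 220.3] q [-0.705  0.71  -0.     0.001] F [-0.3 -0.6 -0.6] w 60.1 j [ 0.91  0.35 -0.08  0.   -1.15 -0.92]
station pos [ -0.4 211.5 220.3] delta tool cm [0.1  0.06 0.23] dist 0.26
turn rv [-0.001  0.001  0.001]
```

View pics/side17c.png

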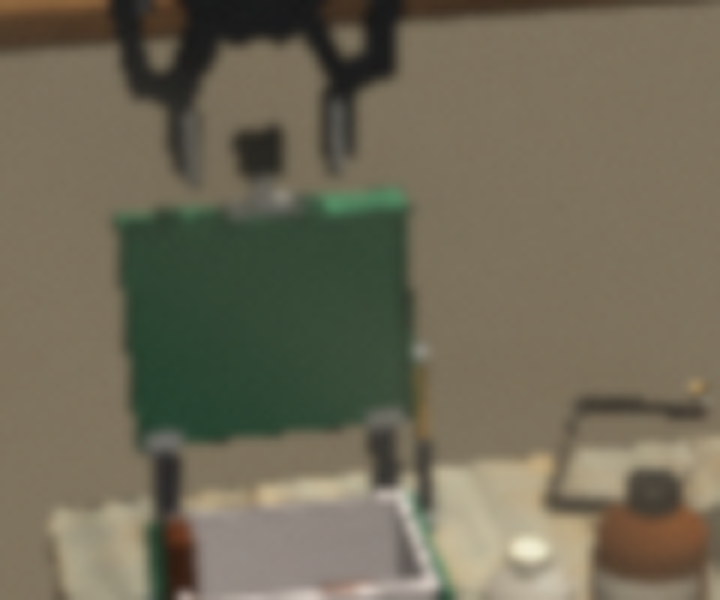

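Request:
move_arm(
  deltas="0 0 0.2 0 0 0;0 0 0 0 0 0;0 0 0 0 0 0;0 0 0 0 0 0;0 0 0 0 0 0;0 0 0 0 0 0",
  grip=1.5,
)

```text
clock: 47.25
position: [478.9, 358.4, 217.7]
ee_rot: [-0.705, 0.709, 0.0, -0.001]
contact_force: [-4.5, 0.3, 3.7]
gripper_width: 20.7
```

```bash
python3 - <<'E'
from h import *
s=st(); P=w2s(s['position']); z=P[2]+19-94; y=203-P[1]; print(P,'r',np.hypot(y,z),'theta',np.arctan2(z,y)+.119)
th=np.linspace(1.74,0,61); ph=th-0.119; y=203-143*np.cos(ph); z=94+143*np.sin(ph)
d=np.c_[-np.diff(y),np.diff(z)*-1]/10
for a in range(0,60,12): print(';'.join(f'{r[0]:.2f} 0 {r[1]:.2f} 0 0 0' for r in d[a:a+12])); print(th[a+12],y[a+12],z[a+12]-19)
E
```

```text
t 47.25 pos [478.9 358.4 217.7] q [-0.705  0.709  0.    -0.001] F [-4.5  0.3  3.7] w 20.7 j [ 0.91  0.35 -0.08 -0.   -1.14 -0.92]
[ -1.62068662 211.12198114 217.70364799] r 142.93459248357334 theta 1.7466500117562003
0.41 0 -0.01 0 0 0;0.41 0 -0.00 0 0 0;0.41 0 0.01 0 0 0;0.41 0 0.02 0 0 0;0.41 0 0.03 0 0 0;0.41 0 0.05 0 0 0;0.41 0 0.06 0 0 0;0.41 0 0.07 0 0 0;0.41 0 0.08 0 0 0;0.40 0 0.09 0 0 0;0.40 0 0.10 0 0 0;0.40 0 0.12 0 0 0
1.392 161.04176348071684 211.70591204549967
0.39 0 0.13 0 0 0;0.39 0 0.14 0 0 0;0.39 0 0.15 0 0 0;0.38 0 0.16 0 0 0;0.38 0 0.17 0 0 0;0.37 0 0.18 0 0 0;0.37 0 0.19 0 0 0;0.36 0 0.20 0 0 0;0.35 0 0.21 0 0 0;0.35 0 0.22 0 0 0;0.34 0 0.23 0 0 0;0.33 0 0.24 0 0 0
1.044 116.9376532893579 189.20276913743044
0.33 0 0.25 0 0 0;0.32 0 0.26 0 0 0;0.31 0 0.27 0 0 0;0.30 0 0.28 0 0 0;0.30 0 0.29 0 0 0;0.29 0 0.30 0 0 0;0.28 0 0.31 0 0 0;0.27 0 0.32 0 0 0;0.26 0 0.32 0 0 0;0.25 0 0.33 0 0 0;0.24 0 0.34 0 0 0;0.23 0 0.34 0 0 0
0.696 83.15127740920933 153.00822836954893
0.22 0 0.35 0 0 0;0.21 0 0.36 0 0 0;0.20 0 0.36 0 0 0;0.19 0 0.37 0 0 0;0.18 0 0.37 0 0 0;0.17 0 0.38 0 0 0;0.16 0 0.38 0 0 0;0.15 0 0.39 0 0 0;0.13 0 0.39 0 0 0;0.12 0 0.40 0 0 0;0.11 0 0.40 0 0 0;0.10 0 0.40 0 0 0
0.34799999999999986 63.73317435094077 107.4615352938603
0.09 0 0.41 0 0 0;0.08 0 0.41 0 0 0;0.06 0 0.41 0 0 0;0.05 0 0.41 0 0 0;0.04 0 0.41 0 0 0;0.03 0 0.41 0 0 0;0.02 0 0.41 0 0 0;0.00 0 0.41 0 0 0;-0.01 0 0.41 0 0 0;-0.02 0 0.41 0 0 0;-0.03 0 0.41 0 0 0;-0.04 0 0.41 0 0 0
0.0 61.01131721591952 58.0231345283718
```

Knob held, with geometry agreeing (radius 142.9, 1.747 rad). Easing down at about 33 mm/s.

Request:
move_arm(
  deltas="0.41 0 -0.01 0 0 0;0.41 0 0 0 0 0;0.41 0 0.01 0 0 0;0.41 0 0.02 0 0 0;0.41 0 0.03 0 0 0;0.41 0 0.05 0 0 0;0.41 0 0.06 0 0 0;0.41 0 0.07 0 0 0;0.41 0 0.08 0 0 0;0.40 0 0.09 0 0 0;0.40 0 0.10 0 0 0;0.40 0 0.12 0 0 0",
)

```text
clock: 48.75
position: [479.1, 311.3, 212.4]
ee_rot: [-0.705, 0.709, 0.001, 0.002]
contact_force: [-5.3, 2.8, 4.2]
gripper_width: 21.2
```

```bash
python3 - <<'E'
from h import *
go(s2w([-1,161,211.7]))
E
```

```text
t 48.75 pos [479.1 311.3 212.4] q [-0.705  0.709  0.001  0.002] F [-5.3  2.8  4.2] w 21.2 j [ 0.86  0.31 -0.16 -0.   -1.1  -0.86]
station pos [ -1.  164.  212.4] delta tool cm [0.3  0.   0.07] dist 0.3
```

Request:
move_arm(
  deltas="0.39 0 0.13 0 0 0;0.39 0 0.14 0 0 0;0.39 0 0.15 0 0 0;0.38 0 0.16 0 0 0;0.38 0 0.17 0 0 0;0.37 0 0.18 0 0 0;0.37 0 0.19 0 0 0;0.36 0 0.20 0 0 0;0.35 0 0.21 0 0 0;0.35 0 0.22 0 0 0;0.34 0 0.23 0 0 0;0.33 0 0.24 0 0 0",
)

```text
clock: 50.25
position: [479.2, 266.0, 190.4]
ee_rot: [-0.705, 0.709, 0.0, 0.001]
contact_force: [-4.7, -0.5, 7.4]
gripper_width: 21.5
```

```bash
python3 - <<'E'
from h import *
go(s2w([-1,116.9,189.2]))
E
```

```text
t 50.25 pos [479.2 266.  190.4] q [-0.705  0.709  0.     0.001] F [-4.7 -0.5  7.4] w 21.5 j [ 0.8   0.29 -0.24 -0.   -1.04 -0.81]
station pos [ -0.5 118.7 190.4] delta tool cm [0.18 0.05 0.12] dist 0.22
```

Request:
move_arm(
  deltas="0.33 0 0.25 0 0 0;0.32 0 0.26 0 0 0;0.31 0 0.27 0 0 0;0.30 0 0.28 0 0 0;0.30 0 0.29 0 0 0;0.29 0 0.30 0 0 0;0.28 0 0.31 0 0 0;0.27 0 0.32 0 0 0;0.26 0 0.32 0 0 0;0.25 0 0.33 0 0 0;0.24 0 0.34 0 0 0;0.23 0 0.34 0 0 0",
)

```text
clock: 51.75
position: [479.3, 231.2, 154.0]
ee_rot: [-0.705, 0.709, -0.0, 0.0]
contact_force: [-2.5, -2.5, 5.7]
gripper_width: 20.9
```

```bash
python3 - <<'E'
from h import *
go(s2w([-1,83.15,153]))
E
```

```text
t 51.75 pos [479.3 231.2 154. ] q [-0.705  0.709 -0.     0.   ] F [-2.5 -2.5  5.7] w 20.9 j [ 0.75  0.3  -0.33  0.   -0.94 -0.76]
station pos [ -0.2  83.9 154. ] delta tool cm [0.07 0.08 0.1 ] dist 0.15
```

Request:
move_arm(
  deltas="0.22 0 0.35 0 0 0;0.21 0 0.36 0 0 0;0.20 0 0.36 0 0 0;0.19 0 0.37 0 0 0;0.18 0 0.37 0 0 0;0.17 0 0.38 0 0 0;0.16 0 0.38 0 0 0;0.15 0 0.39 0 0 0;0.13 0 0.39 0 0 0;0.12 0 0.40 0 0 0;0.11 0 0.40 0 0 0;0.10 0 0.40 0 0 0",
)

```text
clock: 53.25
position: [479.3, 211.7, 107.7]
ee_rot: [-0.705, 0.709, -0.001, 0.0]
contact_force: [-0.4, -4.5, 3.0]
gripper_width: 21.5
```

```bash
python3 - <<'E'
from h import *
go(s2w([-1,63.7,107.5]))
E
```

```text
t 53.25 pos [479.3 211.7 107.7] q [-0.705  0.709 -0.001  0.   ] F [-0.4 -4.5  3. ] w 21.5 j [ 0.73  0.34 -0.41  0.   -0.82 -0.73]
station pos [  0.   64.4 107.7] delta tool cm [0.07 0.1  0.02] dist 0.13
```

Request:
move_arm(
  deltas="0.09 0 0.40 0 0 0;0.08 0 0.40 0 0 0;0.06 0 0.40 0 0 0;0.05 0 0.40 0 0 0;0.04 0 0.40 0 0 0;0.03 0 0.40 0 0 0;0.02 0 0.40 0 0 0;0 0 0.40 0 0 0;-0.01 0 0.40 0 0 0;-0.01 0 0.3 0 0 0;-0.01 0 0.2 0 0 0;0 0 0 0 0 0",
)

```text
clock: 54.75
position: [479.3, 208.8, 66.2]
ee_rot: [-0.705, 0.709, -0.0, 0.0]
contact_force: [0.6, -5.2, 1.7]
gripper_width: 21.2
```

```bash
python3 - <<'E'
from h import *
go(s2w([-1,61,59]))
E
```

```text
t 54.75 pos [479.3 208.8  66.2] q [-0.705  0.709 -0.     0.   ] F [ 0.6 -5.2  1.7] w 21.2 j [ 0.72  0.4  -0.45  0.   -0.72 -0.73]
station pos [ 0.  61.5 66.2] delta tool cm [0.05 0.1  0.72] dist 0.73
```

Request:
move_arm(
  deltas="0 0 0.15 0 0 0;0 0 0.15 0 0 0;0 0 0.15 0 0 0;0 0 0.12 0 0 0;0 0 0.1 0 0 0;0 0 0.06 0 0 0;0 0 0.06 0 0 0;0 0 0 0 0 0;0 0 0 0 0 0",
)

```text
clock: 55.88
position: [479.3, 209.5, 58.8]
ee_rot: [-0.705, 0.709, -0.0, 0.001]
contact_force: [3.4, -2.0, 1.6]
gripper_width: 21.4
```

Request:
move_arm(
  deltas="0 0 0.05 0 0 0;0 0 0.05 0 0 0;0 0 0.05 0 0 0;0 0 0.05 0 0 0;0 0 0 0 0 0",
)

```text
clock: 56.5
position: [479.3, 209.7, 56.8]
ee_rot: [-0.705, 0.709, -0.0, 0.001]
contact_force: [4.7, 0.5, 1.5]
gripper_width: 21.2
```

Request:
move_arm(
  deltas="0 0 0.05 0 0 0;0 0 0.05 0 0 0;0 0 0.05 0 0 0;0 0 0.05 0 0 0;0 0 0 0 0 0;0 0 0 0 0 0",
)

```text
clock: 57.25
position: [479.3, 209.8, 54.9]
ee_rot: [-0.705, 0.709, 0.0, 0.001]
contact_force: [5.0, 4.1, 2.8]
gripper_width: 21.5
```

```bash
python3 - <<'E'
from h import *
st()
q=shot('side'); im=q['pixels']; cv2.imwrite('pics/side20c.png',cv2.resize(im[130:230,170:290],None,fx=6,fy=6,interpolation=cv2.INTER_CUBIC))
E
```

```text
t 57.25 pos [479.3 209.8  54.9] q [-0.705  0.709  0.     0.001] F [5.  4.1 2.8] w 21.5 j [ 0.72  0.42 -0.46 -0.   -0.69 -0.73]
```

View pics/side20c.png

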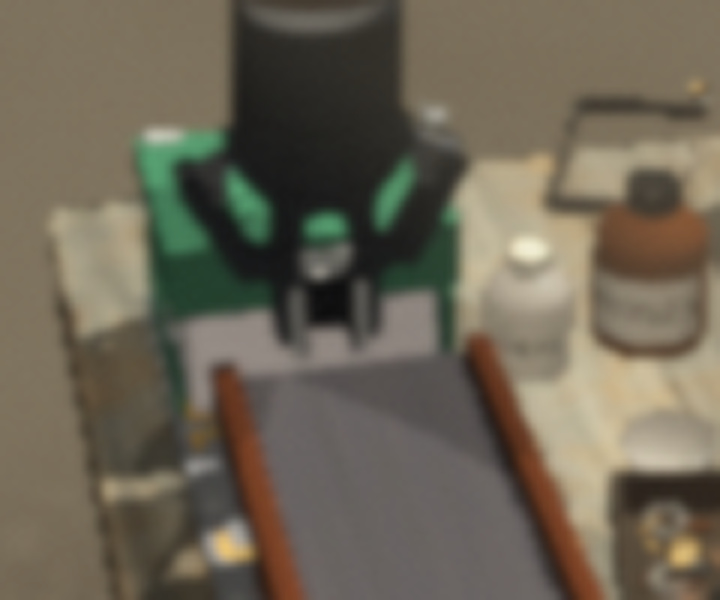

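```bash
python3 - <<'E'
from h import *
q=shot('side'); S1=st_cloud(q); C0=np.load('/tmp/side.npy'); 
d=C0[...,:2]-F[:2]; c,s=np.cos(F[2]),np.sin(F[2]); S0=C0.copy(); S0[...,0]=c*d[...,0]+s*d[...,1]; S0[...,1]=-s*d[...,0]+c*d[...,1]
for n,S in(('before',S0),('now',S1)):
    m=(S[...,0]>-68)&(S[...,0]<-40)&(S[...,1]>88)&(S[...,1]<200)&(S[...,2]>85)&(S[...,2]<125)
    A=np.c_[S[m][:,1]-145,np.ones(m.sum())]; f=np.linalg.lstsq(A,S[m][:,2],rcond=None)[0]; print(n,m.sum(),'slope',f[0].round(4),'z@145',f[1].round(2), 'z@90',(f[1]-55*f[0]).round(2))
    m=(S[...,0]>-68)&(S[...,0]<-40)&(S[...,1]>70)&(S[...,1]<95)&(S[...,2]>55); print(S[m][:,2].min().round(1),np.percentile(S[m][:,2],[5,50]).round(1))
E
```

```text
before 202 slope 0.0167 z@145 96.63 z@90 95.71
55.6 [62.  81.5]
now 121 slope 0.0126 z@145 97.28 z@90 96.58
56.1 [ 67.3 334.8]
```

Request:
move_arm(
  deltas="0 0 0.05 0 0 0;0 0 0.05 0 0 0;0 0 0.05 0 0 0;0 0 0.05 0 0 0;0 0 0 0 0 0;0 0 0 0 0 0",
)

```text
clock: 58.1
position: [479.3, 210.0, 53.0]
ee_rot: [-0.705, 0.709, 0.0, 0.001]
contact_force: [3.5, 4.7, 3.5]
gripper_width: 21.2
```

```bash
python3 - <<'E'
from h import *
a=cv2.imread('pics/side0.png').astype(float); q=shot('side'); b=q['pixels'].astype(float)
# green skirt lower edge at columns left & right of gripper
for u in (198,200,202,204,206,236,238,240,242):
    ca=a[150:200,u]; cb=b[150:200,u]
    print(u,'before',(ca[:,1]-ca[:,2]).round(0).astype(int)[20:44].tolist()); print('   now   ',(cb[:,1]-cb[:,2]).round(0).astype(int)[20:44].tolist())
E
```

```text
198 before [65, 64, 57, 41, 29, 26, 27, 27, 27, 27, 26, 25, 23, 17, 10, 9, 12, 18, 23, 24, 21, 17, 12, 10]
   now    [54, 51, 43, 34, 27, 27, 27, 28, 28, 26, 23, 21, 18, 14, 7, 5, 7, 11, 15, 16, 15, 14, 12, 9]
200 before [67, 63, 51, 36, 28, 28, 29, 28, 28, 28, 28, 27, 24, 14, 3, -2, -2, 0, 4, 8, 9, 11, 11, 11]
   now    [55, 52, 41, 33, 29, 29, 29, 28, 29, 29, 29, 28, 24, 13, 1, -3, -4, -2, -1, 0, 3, 6, 8, 9]
202 before [66, 61, 46, 32, 29, 28, 28, 28, 28, 28, 27, 27, 21, 8, -3, -7, -8, -8, -8, -8, -8, -7, -7, -7]
   now    [54, 52, 40, 30, 29, 29, 29, 30, 29, 29, 29, 27, 18, 5, -6, -9, -8, -9, -9, -9, -8, -8, -8, -7]
204 before [67, 61, 44, 30, 28, 29, 28, 28, 27, 27, 28, 25, 17, 4, -6, -9, -10, -9, -9, -10, -12, -15, -15, -13]
   now    [39, 43, 35, 28, 29, 28, 28, 29, 29, 29, 29, 26, 14, 2, -6, -9, -9, -10, -9, -10, -9, -10, -11, -11]
206 before [67, 60, 44, 30, 29, 28, 28, 28, 27, 28, 27, 24, 12, 0, -7, -9, -9, -9, -10, -13, -24, -40, -48, -45]
   now    [8, 11, 13, 19, 23, 27, 29, 28, 29, 29, 29, 25, 11, -3, -8, -9, -9, -9, -9, -9, -12, -20, -30, -35]
236 before [25, 26, 26, 27, 26, 26, 26, 24, 20, 7, -4, -8, -8, -8, -8, -8, -8, -9, -9, -8, -7, -6, -7, -6]
   now    [0, 0, 0, 2, 11, 22, 27, 26, 20, 6, -5, -8, -9, -8, -8, -9, -9, -10, -10, -9, -6, -6, -5, -5]
238 before [25, 25, 25, 25, 26, 25, 26, 24, 17, 4, -5, -8, -9, -9, -8, -9, -9, -9, -8, -6, -6, -6, -5, -4]
   now    [1, 1, 1, 3, 12, 23, 27, 24, 14, 1, -6, -9, -9, -9, -9, -10, -9, -9, -9, -7, -5, -5, -4, -4]
240 before [24, 23, 24, 25, 25, 25, 25, 23, 11, -1, -7, -8, -8, -9, -9, -8, -8, -8, -8, -6, -5, -5, -5, -5]
   now    [3, 6, 11, 17, 21, 25, 27, 23, 10, -3, -7, -10, -8, -8, -9, -9, -8, -8, -7, -6, -4, -4, -4, -4]
242 before [23, 23, 23, 24, 24, 24, 24, 22, 12, -1, -6, -6, -6, -6, -6, -6, -6, -6, -5, -5, -5, -6, -5, -5]
   now    [17, 21, 24, 24, 26, 26, 26, 24, 15, 5, 0, 0, 0, -1, -2, -3, -2, -3, -2, -3, -3, -3, -4, -4]
```

Request:
move_arm(
  deltas="0 0 0 0 0 0;0 0 0 0 0 0;0 0 0 0 0 0;0 0 0 0 0 0;0 0 -1 0 0 0;0 0 -3 0 0 0;0 0 -4 0 0 0;0 0 -4 0 0 0;0 0 -4 0 0 0;0 5 0 0 0 0;0 5 0 0 0 0;0 5 0 0 0 0",
  grip=5,
)

```text
clock: 59.65
position: [327.5, 209.7, 213.3]
ee_rot: [-0.704, 0.71, 0.0, 0.001]
contact_force: [-1.2, 1.1, 0.3]
gripper_width: 50.1
```

```bash
python3 - <<'E'
from h import *
st()
a=cv2.imread('pics/side0.png').astype(float); q=shot('side','side21.png'); b=q['pixels'].astype(float)
for u in (202,204,240):
    print(u,(a[170:194,u,1]-a[170:194,u,2]).astype(int).tolist()); print('   now   ',(b[170:194,u,1]-b[170:194,u,2]).astype(int).tolist())
p=shot('top'); cv2.imwrite('pics/top21c.png',cv2.resize(p['pixels'][120:245,110:360],None,fx=3.2,fy=3.2,interpolation=cv2.INTER_CUBIC))
E
```

```text
t 59.65 pos [327.5 209.7 213.3] q [-0.704  0.71   0.     0.001] F [-1.2  1.1  0.3] w 50.1 j [ 0.99 -0.02 -0.55 -0.   -1.04 -1.  ]
202 [66, 61, 46, 32, 29, 28, 28, 28, 28, 28, 27, 27, 21, 8, -3, -7, -8, -8, -8, -8, -8, -7, -7, -7]
   now    [68, 62, 47, 33, 30, 29, 29, 29, 29, 29, 29, 28, 21, 8, -4, -8, -9, -8, -9, -9, -8, -8, -7, -8]
204 [67, 61, 44, 30, 28, 29, 28, 28, 27, 27, 28, 25, 17, 4, -6, -9, -10, -9, -9, -10, -12, -15, -15, -13]
   now    [69, 63, 46, 31, 28, 28, 30, 28, 29, 29, 29, 27, 18, 3, -5, -9, -9, -9, -9, -11, -11, -13, -14, -12]
240 [24, 23, 24, 25, 25, 25, 25, 23, 11, -1, -7, -8, -8, -9, -9, -8, -8, -8, -8, -6, -5, -5, -5, -5]
   now    [26, 26, 27, 27, 26, 26, 27, 24, 13, 0, -7, -8, -8, -9, -9, -8, -9, -8, -8, -7, -5, -5, -4, -5]
```

View pics/top21c.png

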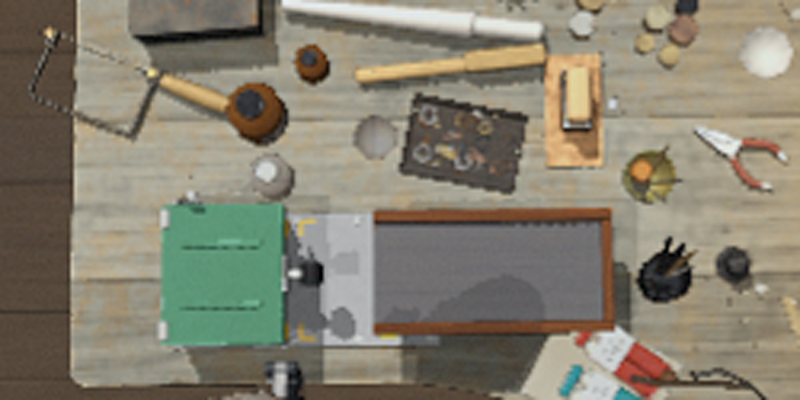

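View pics/side21.png

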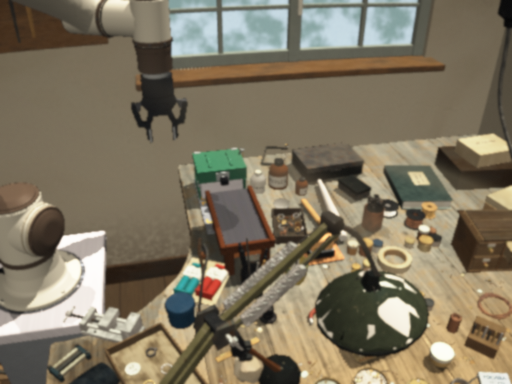

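```bash
python3 -c "
from h import *
print(arm.job_done()); st()"
```

```text
the job is handed in; nothing more can be done
None
the job is handed in; nothing more can be done
```

I finished the whole job in the order asked and handed it in at about 60 s of the 192 s allowed; no verdict is reported.

- **Off-cuts:** three were present: the silver strip, the silver square and the copper plate. One stroke of the scraper sent all of them into the pan at the catch marks, and no finger touched them.
- **Scraper:** it is standing on its cork mat, as the last top picture shows.
- **Pan:** I slid it both ways without lifting it. The final grasp position matched the first to 0.1 mm, and the camera put the grip within about 1.5 mm of where it started.
- **Hood:** I held the knob all the way down at about 33 mm/s, and slower over the last part.
- **Last checks:** in the final pictures the hood's edge lies on the same pixel rows as before it was opened. The board is empty, and the saw and pliers look unmoved. I did not check the loupe separately.

**Two things were less certain:**
- After the hood seemed shut I pressed on gently for about 6 mm more. The fingers went down with little force, and the pictures show they slid on the knob rather than moving the hood.
- In the last picture of the pan at home, the silver pieces were hard to tell apart in the glare. The strip and the square were seen in the pan just before I slid it home.

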